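# Lock off the bench supply and draw its fuses

## Task

Lock off the bench supply switch for repair: swing its handle from on down to off so that its holes line up with those of the padlock hasp behind, and push every lock-off pin on the desk fully home through handle and hasp, each in a hole of its own. Then press the test button on top of the switch right down to prove it dead. Only after that draw every fuse carrier from the top of the switch and leave them all in the tray; do not disturb the other things on the desk.

Things in the scene. Friction and masses are not known exactly. Their poses are not given: they have to be found in the camera images.
- handle (a joint): Lever on the switch's front: flat steel blade 34 mm wide, 8 mm thick, with 14.5 mm holes 50, 95 and 140 mm from its pivot, and a round black hand grip (22 mm across, 44 long) at its end. 0 = on, upright; 1.571 = off, level, grip to the left (+y of the switch). Starts at 0 to 0.25. Stiff (0.7 N m), stays where it is left. Its stop lies past off, at 1.77 (overtravel): off is where the holes line up.
- handle_pivot (a point): Pivot of the handle, in the mid-plane of the blade, 95 mm above the desk. Axes are the switch's: x straight into the switch, y to the left along its front, z up. The handle swings in the plane x = 0 of this frame, about x, from up to +y. The box of the switch begins 41 mm behind it: 80 mm deep, 230 wide (from 15 mm right to 215 mm left of the pivot), 100 high, 124 with the fuse base.
- handle_grip (a point): Middle of the handle's hand grip, 198 mm from the pivot; beside the grip (front and back, along the pivot's x) there is room for fingers at every handle angle.
- hole_1 (a point): Hole 1 of the fixed padlock hasp, an 8 mm steel plate close behind the handle: centre of the hole on the plate's front face, 95 mm above the desk, 50 mm left of the pivot. Hole 14.5 mm wide, axis along this frame's x, which points into it. The blade at off covers 4 to 12 mm in front of this point. Behind the plate 25 mm are free.
- hole_2 (a point): Hole 2 of the fixed padlock hasp, an 8 mm steel plate close behind the handle: centre of the hole on the plate's front face, 95 mm above the desk, 95 mm left of the pivot. Hole 14.5 mm wide, axis along this frame's x, which points into it. The blade at off covers 4 to 12 mm in front of this point. Behind the plate 25 mm are free.
- hole_3 (a point): Hole 3 of the fixed padlock hasp, an 8 mm steel plate close behind the handle: centre of the hole on the plate's front face, 95 mm above the desk, 140 mm left of the pivot. Hole 14.5 mm wide, axis along this frame's x, which points into it. The blade at off covers 4 to 12 mm in front of this point. Behind the plate 25 mm are free.
- pin_1_grip (a point): Lock-off pin 1, if present: centre of its square grip (18 x 18 mm, 42 mm long along x), lying 9 mm above the desk. A 12 mm round shank sticks 36 mm out of the grip's +x end, its last 10 mm tapering to 6 mm, so that it can draw the handle 1 to 2 mm into line. Fully home the grip's end meets the handle and this point is 33 mm in front of the hole point. About 70 g; stays in by itself.
- pin_1_tip (a point): End of the nose of pin 1, 57 mm from the middle of its grip along x; fully home it lies 24 mm behind the hole point.
- pin_2_grip (a point): Lock-off pin 2, if present: centre of its square grip (18 x 18 mm, 42 mm long along x), lying 9 mm above the desk. A 12 mm round shank sticks 36 mm out of the grip's +x end, its last 10 mm tapering to 6 mm, so that it can draw the handle 1 to 2 mm into line. Fully home the grip's end meets the handle and this point is 33 mm in front of the hole point. About 70 g; stays in by itself.
- pin_2_tip (a point): End of the nose of pin 2, 57 mm from the middle of its grip along x; fully home it lies 24 mm behind the hole point.
- pin_3_grip (a point): Lock-off pin 3, if present: centre of its square grip (18 x 18 mm, 42 mm long along x), lying 9 mm above the desk. A 12 mm round shank sticks 36 mm out of the grip's +x end, its last 10 mm tapering to 6 mm, so that it can draw the handle 1 to 2 mm into line. Fully home the grip's end meets the handle and this point is 33 mm in front of the hole point. About 70 g; stays in by itself.
- pin_3_tip (a point): End of the nose of pin 3, 57 mm from the middle of its grip along x; fully home it lies 24 mm behind the hole point.
- test (a joint): Test button, a plain metal cap 26 mm across on top of the switch at its left end: travel in m, 0 = up, 0.006 = fully down (about 5 N); it springs back.
- test_top (a point): Centre of the test button's top face, button up (122 mm above the desk).
- fuse_1_fin (a point): Fuse carrier 1, if present: middle of the finger fin on top (36 mm along x, 14 across y, 26 high, on a body 46 x 37 mm). The carrier is 55 mm high, this point 42 mm above its underside, 13 below its top. Its foot stands 12 mm deep in a well on the switch's roof with 1.5 mm play, held only by its weight (90 g): draw it straight up. Wells are 46 mm apart along y; one may be empty.
- fuse_2_fin (a point): Fuse carrier 2, if present: middle of the finger fin on top (36 mm along x, 14 across y, 26 high, on a body 46 x 37 mm). The carrier is 55 mm high, this point 42 mm above its underside, 13 below its top. Its foot stands 12 mm deep in a well on the switch's roof with 1.5 mm play, held only by its weight (90 g): draw it straight up. Wells are 46 mm apart along y; one may be empty.
- fuse_3_fin (a point): Fuse carrier 3, if present: middle of the finger fin on top (36 mm along x, 14 across y, 26 high, on a body 46 x 37 mm). The carrier is 55 mm high, this point 42 mm above its underside, 13 below its top. Its foot stands 12 mm deep in a well on the switch's roof with 1.5 mm play, held only by its weight (90 g): draw it straight up. Wells are 46 mm apart along y; one may be empty.
- fuse_tray_in (a point): Centre of the inner floor of the shallow open metal tray (outside 180 x 110 mm, 25 mm high, walls and floor 4 mm), long side along y. It stands loose on the desk (0.6 kg) and may get knocked aside.
- diag_dongle: A blue and black diagnostic plug, 43 x 43 x 23 mm, on the desk in front of the switch: a bystander, to be left alone. Origin at the centre of its underside.
- green_cap_1: A small white bottle with a green cap, 32 mm across and 58 mm high, standing at the left: a bystander, to be left alone. Origin at the centre of its underside.

How it is judged:
On the way, in this order (a step that is already met when the one before it is completed fails the run):
1. the handle stands at off, within 0.05 rad of level, its holes in line with the hasp's (value of joint handle between 1.521 and 1.621 rad), for 0.2 s.
2. every lock-off pin present is home through handle and hasp, the handle still at off (all of step 1 and ((x of pin_1_tip in the frame of hole_1 above 0.018 m and y of pin_1_tip in the frame of hole_1 between -0.012 and 0.012 m and z of pin_1_tip in the frame of hole_1 between -0.012 and 0.012 m and distance between pin_1_grip and hole_1 below 0.042 m) or (x of pin_1_tip in the frame of hole_2 above 0.018 m and y of pin_1_tip in the frame of hole_2 between -0.012 and 0.012 m and z of pin_1_tip in the frame of hole_2 between -0.012 and 0.012 m and distance between pin_1_grip and hole_2 below 0.042 m) or (x of pin_1_tip in the frame of hole_3 above 0.018 m and y of pin_1_tip in the frame of hole_3 between -0.012 and 0.012 m and z of pin_1_tip in the frame of hole_3 between -0.012 and 0.012 m and distance between pin_1_grip and hole_3 below 0.042 m)) and ((x of pin_2_tip in the frame of hole_1 above 0.018 m and y of pin_2_tip in the frame of hole_1 between -0.012 and 0.012 m and z of pin_2_tip in the frame of hole_1 between -0.012 and 0.012 m and distance between pin_2_grip and hole_1 below 0.042 m) or (x of pin_2_tip in the frame of hole_2 above 0.018 m and y of pin_2_tip in the frame of hole_2 between -0.012 and 0.012 m and z of pin_2_tip in the frame of hole_2 between -0.012 and 0.012 m and distance between pin_2_grip and hole_2 below 0.042 m) or (x of pin_2_tip in the frame of hole_3 above 0.018 m and y of pin_2_tip in the frame of hole_3 between -0.012 and 0.012 m and z of pin_2_tip in the frame of hole_3 between -0.012 and 0.012 m and distance between pin_2_grip and hole_3 below 0.042 m)) and ((x of pin_3_tip in the frame of hole_1 above 0.018 m and y of pin_3_tip in the frame of hole_1 between -0.012 and 0.012 m and z of pin_3_tip in the frame of hole_1 between -0.012 and 0.012 m and distance between pin_3_grip and hole_1 below 0.042 m) or (x of pin_3_tip in the frame of hole_2 above 0.018 m and y of pin_3_tip in the frame of hole_2 between -0.012 and 0.012 m and z of pin_3_tip in the frame of hole_2 between -0.012 and 0.012 m and distance between pin_3_grip and hole_2 below 0.042 m) or (x of pin_3_tip in the frame of hole_3 above 0.018 m and y of pin_3_tip in the frame of hole_3 between -0.012 and 0.012 m and z of pin_3_tip in the frame of hole_3 between -0.012 and 0.012 m and distance between pin_3_grip and hole_3 below 0.042 m))), for 0.3 s.
3. the test button is pressed right down (value of joint test above 0.0045 m), for 0.05 s.
4. every fuse carrier present is in the tray (x of fuse_1_fin in the frame of fuse_tray_in between -0.051 and 0.051 m and y of fuse_1_fin in the frame of fuse_tray_in between -0.086 and 0.086 m and z of fuse_1_fin in the frame of fuse_tray_in between 0 and 0.055 m and linear speed of each of fuse_1, fuse_2, fuse_3 below 0.03 m/s and x of fuse_2_fin in the frame of fuse_tray_in between -0.051 and 0.051 m and y of fuse_2_fin in the frame of fuse_tray_in between -0.086 and 0.086 m and z of fuse_2_fin in the frame of fuse_tray_in between 0 and 0.055 m and x of fuse_3_fin in the frame of fuse_tray_in between -0.051 and 0.051 m and y of fuse_3_fin in the frame of fuse_tray_in between -0.086 and 0.086 m and z of fuse_3_fin in the frame of fuse_tray_in between 0 and 0.055 m), for 0.2 s.
At the end, for the whole second after the job is handed in: The handle is at off (joint handle within 0.05 rad of 1.571); every pin present is through handle and hasp, its shoulder within about 6 mm of the handle; the test button is up again; every fuse carrier present lies or stands at rest inside the tray's walls, on its floor (all of step 2 and all of step 4 and value of joint test below 0.002 m); the robot touches nothing.
It fails at once if a fuse carrier is drawn while the handle is not at off (value of joint handle below 1.45 rad and distance of any of fuse_1_fin, fuse_2_fin, fuse_3_fin from where it was at the start of the episode above 0.015 m).
It fails at once if the diagnostic plug is shoved more than 5 cm (distance of diag_dongle from where it was at the start of the episode above 0.05 m).
It fails at once if the small bottle is shoved more than 5 cm (distance of green_cap_1 from where it was at the start of the episode above 0.05 m).
Of pin_1, pin_2, pin_3 only 2 to 3 are there at a start; the rules pass over those that are not, and their reading is None.
Of fuse_1, fuse_2, fuse_3 only 2 to 3 are there at a start; the rules pass over those that are not, and their reading is None.
At some moment in a run one of fuse_tray may be knocked a few centimetres aside while the robot is not near it.
It also fails if it takes over 208 s, if anything falls off the work surface, if the arm or the gripper's body presses on something with over 40 N, if the wrist force passes 120 N, or if a joint passes its speed limit or range.

## Robot

A 7-joint arm with a two-finger parallel gripper is mounted at the origin on the work surface; the furniture and walls round the work are solid. World frame = base frame: x ahead of the robot, y to its left, z up, the work surface at z = 0. Lengths are in m, angles in rad, forces in N, time in s.
With the tool pointing down it reaches from about 0.4 to 0.875 m from the base axis. Payload 19.3 kg.
Tool frame: the origin (TCP) lies where the fingers leave the gripper's body, on its centre line; the fingertips stand bot.tip_reach ahead of it and the grasp point (between the pads) lies 54 mm ahead of it (bot.tip_reach is the distance from the TCP to the fingertips, in m); z points along the fingers, y is the line along which they close (so a half turn about z gives the same grasp; the last joint's range is limited). The gripper opens to 85 mm and grips with 20 to 120 N. Pads are 22 mm wide; open, the fingers measure 114 mm over their backs; the gripper's body (76 mm by 85 mm) begins 54 mm behind the grasp point. The pads swing forward as they close: fully open they stand 13 mm farther back than shut.
Start: joints at [1.156, 0.521, -0.036, 1.599, 0.021, 1.021, -0.113], TCP at [0.211, -0.588, 0.304] pointing down, gripper open.
Joint ranges: [-2.91, 2.91], [-0.3, 2.13], [-1.5, 1.42], [0.17, 2.43], [-1.26, 4.41], [0.16, 1.93], [-2.52, 2.52]. Speed limits (rad/s): [1.89, 1.89, 2.39, 2.39, 3.01, 3.01, 3.01].

## Interface

Orientations are given as [roll, pitch, yaw] about the fixed x, y, z axes, in that order (R = Rz(yaw) Ry(pitch) Rx(roll)).
In Python, from workcell import bot gives the robot as it stands. The module is installed in compiled form; this text tells all that it offers.
- The arm moves only by the shell command python3 -m jog 'ROWS' [FORCE]. ROWS is JSON, a list that holds one entry, the list of rows, each a list of 7 numbers: the shift along the tool's x, y, z in mm, then the turn, a rotation vector about the tool's x, y, z in rad, then the opening, from 0 (shut) to 1 (fully open). In form: [[[tx, ty, tz, wx, wy, wz, fingers], ...]]. A call has 1 to 5 rows; each row shifts and turns the commanded pose from where the row before left it, along the tool's axes as they then stand; what a row does not reach is not made up. A row lasts 1/10 s, in which the tool goes at most 50 mm and 8.59 degrees, less where a joint would pass 70% of its speed; a pose out of reach is approached as far as the arm can. A call is refused whole if a number of a shift passes 50 or a number of a turn 0.15, either way. A call with a gripper value outside its range is refused whole. The fingers move at their own pace and stop on an object; FORCE is the grip in N (left out, the last holds). Time passes only in rows, so rows that do not move let the fingers close. It gives the time, the measured TCP pose, the force, the opening and the grip force at its end, in the units of the state.
- bot.observe(): the state, without advancing time (a new reading comes with each control period).
- bot.grab_frame(name): name is "scene" or "side" or "wrist"; returns a dict with "img" (384x512x3 uint8, red, green, blue), "intrinsics" (3x3 intrinsics, pixels), "R" (3x3) and "t" (3): a world point X has camera coordinates R X + t; the wrist camera has in their place "tool_from_camera" (4x4, takes a point from camera to tool coordinates, whose origin is the TCP and whose axes are the flange's). Camera axes: x right, y down, z forward; pixel columns grow to the right and rows downward; lengths in m; the calibration is good to about 2 mm. A picture is of the moment at which its call begins: read the wrist's pose just before it. There is no depth.
- bot.job_done(): hands the job in; it is judged then, once.
Trained networks look in a picture, given as the dict that the camera call returned (one of the last four; its "shot" number tells which), for a name from the list of things; names that differ only in an ending like _2 or _b are one class to them, and where a whole thing is asked for, a point or a joint stands for the part that bears it (a point fixed in the world has none). Each returns a list of dicts, best first, with "conf" (0 to 1); they miss things now and then, are a little off and sometimes report something else, mostly with a low value. They report only what shows in the picture. A call takes as long as a camera call.
- bot.trace(query, picture): "region" (384x512 bool, what is visible of it).
- bot.spot_point(query, picture): "xyz" ([x, y, z] in m, in world coordinates, good to about 4 mm: a listed point, or the origin of a listed thing).
The state is a dict: "clock": time; "qpos": joint angles; "qd": joint speeds; "joint_efforts": joint torques, N m; "position": TCP position; "tool_rot": TCP orientation; "force": force on the tool from outside, world axes, zero at the start; "moment": the same for the moment, N m; "grip_width": finger opening in m; "finger_force": force on a finger pad.
Only numpy, scipy, OpenCV 4.12 (cv2) and the standard library are available. Lean on these libraries where they do the work, as an engineer would, in place of code of your own. Each camera call takes 0.05 s, during which the arm holds its last target. There are 200 camera calls.

## Working session

There is one attempt and no reset: what is moved stays moved. The work goes in short steps, Python scripts to look and compute and a shell command to move; the robot and the scene stay as the last step left them, time stands still between calls to the robot, and variables do not carry over. Pictures are saved under pics/ and viewed, at most 16 in all, crops included, and the job is handed in when it is done.

```bash
mkdir -p pics; cat > h.py <<'E'
import numpy as np, cv2
from workcell import bot
from scipy.spatial.transform import Rotation as Ro
def pose():
    s=bot.observe(); return np.array(s["position"]),Ro.from_euler('xyz',s["tool_rot"]).as_matrix(),s
def save(f,n): cv2.imwrite('pics/'+n,f["img"][:,:,::-1])
def spots(f,names,k=3,mn=.2):
    for n in names:
        for d in bot.spot_point(n,f)[:k]:
            if d["conf"]>mn: print(n,np.round(d["xyz"],3),round(d["conf"],2))
def togo(x,grasp=54):
    "tool-axes mm for bringing grasp point to x"
    p,R,s=pose(); return np.round(R.T@(np.array(x)-p)*1000-[0,0,grasp],1)
E
python3 - <<'E'
from h import *
p,R,s=pose(); print(s, bot.tip_reach)
ims=[]
for c in("scene","side"):
    f=bot.grab_frame(c); ims.append(f["img"]); print(c)
    spots(f,["handle_pivot","handle_grip","hole_1","pin_1_grip","pin_1_tip","test_top","fuse_1_fin","fuse_tray_in","diag_dongle","green_cap_1"],4)
    save(f,c+"0.png")
E
```

```text
{'clock': 0.0, 'qpos': array([ 1.15579726,  0.52198439, -0.03629647,  1.59999535,  0.02120909,
        1.02109168, -0.11279853]), 'qd': array([-1.81166316e-04,  1.97896403e-03, -1.27997434e-03,  8.25411201e-04,
       -2.05578253e-03,  2.67197514e-04,  3.51640553e-05]), 'joint_efforts': array([-9.26288594e-04, -9.27100253e+01,  1.97989918e+00, -3.69930553e+01,
        1.80180359e-02,  8.09068879e-03,  2.22824161e-05]), 'position': array([ 0.21112411, -0.5879975 ,  0.30334903]), 'tool_rot': array([-3.14050359e+00,  1.00787514e-04,  3.44768322e-01]), 'force': array([ 0.43848948,  0.4586067 , -0.23650476]), 'moment': array([-0.00642958,  0.04467015,  0.00469538]), 'finger_force': 0.0, 'grip_width': 0.08538207714470701} 0.0726
scene
pin_1_grip [ 0.362 -0.352  0.007] 0.5
pin_1_grip [ 0.339 -0.276  0.005] 0.3
pin_1_tip [ 0.403 -0.387  0.007] 0.44
fuse_tray_in [ 0.442 -0.089  0.002] 0.79
side
handle_pivot [0.49  0.037 0.092] 0.66
handle_grip [0.484 0.052 0.294] 0.87
handle_grip [0.527 0.22  0.123] 0.4
hole_1 [0.475 0.137 0.097] 0.83
pin_1_grip [ 0.362 -0.352  0.011] 0.41
pin_1_tip [ 0.403 -0.385  0.01 ] 0.45
test_top [0.527 0.22  0.122] 0.34
fuse_1_fin [0.533 0.176 0.153] 0.52
fuse_1_fin [ 0.438 -0.084  0.006] 0.32
fuse_tray_in [ 0.437 -0.086  0.008] 0.73
fuse_tray_in [ 0.379 -0.31   0.011] 0.23
diag_dongle [0.4   0.13  0.001] 0.73
green_cap_1 [ 0.358  0.245 -0.002] 0.5
```

View pics/scene0.png

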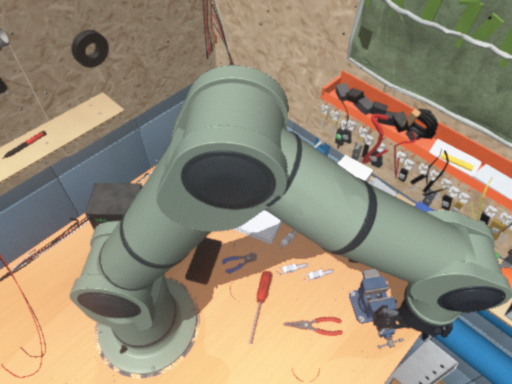

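View pics/side0.png

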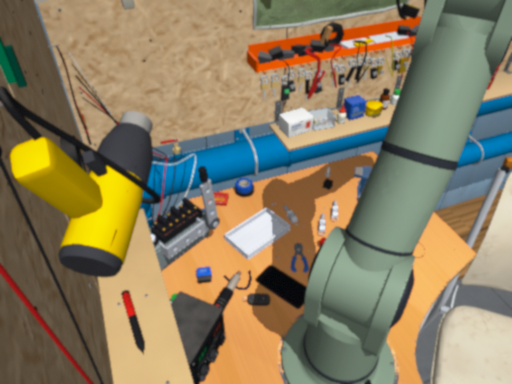

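```bash
python3 -m jog '[[[27,-36,-13,0,0,0,1],[27,-36,-13,0,0,0,1],[27,-36,-13,0,0,0,1],[27,-36,-13,0,0,0,1],[27,-36,-13,0,0,0,1]]]'; python3 -m jog '[[[27,-36,-13,0,0,0,1],[27,-36,-13,0,0,0,1],[27,-36,-13,0,0,0,1],[27,-36,-13,0,0,0,1],[0,0,0,0,0,0,1]]]'
cat >> h.py <<'E'
ALL=["handle_pivot","handle_grip","hole_1","pin_1_grip","pin_1_tip","test_top","fuse_1_fin","fuse_tray_in","diag_dongle","green_cap_1"]
E
python3 - <<'E'
from h import *
for c in("wrist","side","scene"):
    f=bot.grab_frame(c); print(c); spots(f,ALL,4); save(f,c+"1.png")
    if c=="wrist": print(f["tool_from_camera"],f["intrinsics"])
ims=[cv2.imread(f'pics/{c}1.png') for c in("wrist","scene")]
cv2.imwrite('pics/c1.png',cv2.resize(np.hstack(ims),(800,300)))
E
```

```text
clock: 1.6
position: [0.2777, -0.3714, 0.3695]
tool_rot: [3.141, -0.0, 0.345]
force: [0.6, -0.4, 0.4]
grip_width: 0.0853
finger_force: 0.0
clock: 2.1
position: [0.3321, -0.197, 0.4227]
tool_rot: [3.139, -0.002, 0.351]
force: [-0.7, -1.8, 0.2]
grip_width: 0.0854
finger_force: 0.0
wrist
handle_grip [ 0.432 -0.223  0.008] 0.24
pin_1_grip [ 0.366 -0.352  0.01 ] 0.68
pin_1_grip [ 0.337 -0.273  0.01 ] 0.41
pin_1_tip [ 0.399 -0.391  0.006] 0.87
fuse_1_fin [ 0.337 -0.271  0.009] 0.4
fuse_tray_in [ 0.442 -0.091  0.003] 0.9
diag_dongle [0.399 0.133 0.003] 0.66
[[ 1.90194094e-05 -9.62796253e-01 -2.70228376e-01  6.78539194e-02]
 [ 9.99999871e-01 -1.18887987e-04  4.93968535e-04  6.94969567e-04]
 [-5.07717962e-04 -2.70228351e-01  9.62796126e-01 -6.94432086e-02]
 [ 0.00000000e+00  0.00000000e+00  0.00000000e+00  1.00000000e+00]] [[312.54520982   0.         256.43980991]
 [  0.         312.54520982 192.48836117]
 [  0.           0.           1.        ]]
side
handle_pivot [0.488 0.037 0.096] 0.69
handle_grip [0.483 0.054 0.294] 0.82
hole_1 [0.468 0.177 0.089] 0.97
hole_1 [0.477 0.135 0.094] 0.85
hol
[... 251 characters left out ...]
9
diag_dongle [0.399 0.13  0.   ] 0.53
green_cap_1 [0.357 0.242 0.001] 0.56
scene
handle_pivot [0.485 0.038 0.095] 0.88
handle_pivot [0.351 0.247 0.004] 0.74
handle_grip [0.483 0.054 0.294] 0.75
hole_1 [0.469 0.178 0.093] 0.92
hole_1 [0.474 0.13  0.095] 0.85
hole_1 [0.489 0.084 0.095] 0.82
hole_1 [ 0.404 -0.387  0.008] 0.37
pin_1_grip [ 0.359 -0.354  0.013] 0.72
pin_1_grip [ 0.403 -0.39   0.008] 0.44
pin_1_tip [ 0.342 -0.273  0.008] 0.67
pin_1_tip [ 0.401 -0.386  0.006] 0.43
test_top [0.518 0.22  0.121] 0.53
fuse_1_fin [0.354 0.246 0.002] 0.74
fuse_1_fin [0.526 0.175 0.15 ] 0.56
fuse_tray_in [ 0.441 -0.09   0.003] 0.97
diag_dongle [0.398 0.133 0.001] 0.56
green_cap_1 [0.353 0.244 0.002] 0.44
```

View pics/c1.png

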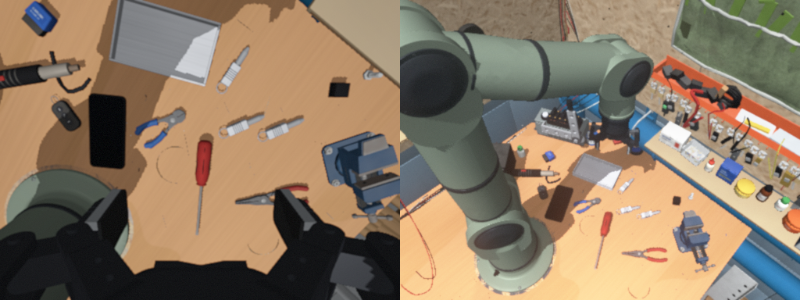

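```bash
cat >> h.py <<'E'
def cam(f):
    if "tool_from_camera" in f:
        T=np.eye(4); p,R,_=pose(); T[:3,:3]=R; T[:3,3]=p; return T@f["tool_from_camera"]
    T=np.eye(4); R=np.array(f["R"]); T[:3,:3]=R.T; T[:3,3]=-R.T@np.array(f["t"]); return T
def topl(f,px,z,C):
    K=np.array(f["intrinsics"]); px=np.atleast_2d(px).astype(float)
    r=np.c_[px,np.ones(len(px))]@np.linalg.inv(K).T@C[:3,:3].T
    return C[:3,3]+r*((z-C[2,3])/r[:,2])[:,None]
def toim(f,X,C):
    c=(np.atleast_2d(X)-C[:3,3])@C[:3,:3]; K=np.array(f["intrinsics"]); c=c@K.T; return c[:,:2]/c[:,2:]
def pinaxis(f,C,mn=.2,z=.009):
    for d in bot.trace("pin_1_grip",f):
        m=np.argwhere(d["region"])[:,::-1]
        if d["conf"]<mn or len(m)<40: continue
        P=topl(f,m,z,C)[:,:2]; c=P.mean(0); w,v=np.linalg.eigh(np.cov((P-c).T)); a=v[:,1]
        t=(P-c)@a; 
        if (t**3).mean()<0: a=-a; t=-t   # long thin side = shank
        tip=c+a*t.max(); q=(P-c)@v[:,0]
        print("pin c",c.round(3),"conf",round(d["conf"],2),"len",round(np.ptp(t)*1e3),"wid",round(np.ptp(q)*1e3),"grip",(c+a*((t.max()+t.min())/2-.018)).round(4),"yaw",round(np.arctan2(a[1],a[0]),3),"px",m.mean(0).round())
E
python3 - <<'E'
from h import *
C0=None
f=bot.grab_frame("wrist"); C=cam(f); pinaxis(f,C); spots(f,["fuse_tray_in"]); 
for d in bot.trace("fuse_tray",f)[:1]:
    c=cv2.findContours(d["region"].astype(np.uint8),0,2)[0]; c=max(c,key=cv2.contourArea)[:,0]
    P=topl(f,c,.025,C)[:,:2]; print("tray",d["conf"],cv2.minAreaRect((P*1000).astype(np.float32)))
p,R,s=pose(); print(p,s["tool_rot"],s["qpos"].round(2))
E
```

```text
pin c [ 0.368 -0.357] conf 0.9 len 93 wid 25 grip [ 0.3566 -0.3455] yaw -0.803 px [359. 162.]
fuse_tray_in [ 0.439 -0.087  0.003] 0.96Traceback (most recent call last):
  File "<stdin>", line 4, in <module>
ValueError: it knows: diag_dongle, fuse_1_fin, fuse_2_fin, fuse_3_fin, fuse_tray_in, green_cap, handle, handle_grip, handle_pivot, hole, pin_1_grip, pin_1_tip, pin_2_grip, pin_2_tip, pin_3_grip, pin_3_tip, test,
```

```bash
python3 -m jog '[[[38,-31,-3,0,0,0,1],[38,-31,-3,0,0,0,1],[38,-31,-3,0,0,0,1],[38,-31,-3,0,0,0,1],[38,-31,-3,0,0,0,1]]]'; python3 -m jog '[[[38,-31,-3,0,0,0,1],[0,0,0,0,0,0,0.5],[0,0,0,0,0,0,0.5]]]'
python3 - <<'E'
from h import *
p,R,s=pose(); print(s["qpos"].round(2))
f=bot.grab_frame("wrist"); spots(f,ALL[:7]+["diag_dongle"],4); save(f,"w2.png")
E
```

```text
clock: 4.4
position: [0.4575, 0.0107, 0.4362]
tool_rot: [3.141, -0.0, 0.344]
force: [1.0, -2.2, 0.1]
grip_width: 0.0857
finger_force: 0.0
clock: 4.7
position: [0.4823, 0.0517, 0.4384]
tool_rot: [-3.141, 0.001, 0.347]
force: [0.5, -1.2, -0.3]
grip_width: 0.0592
finger_force: 0.0
[ 0.26  0.2  -0.57  1.74  0.12  1.23 -1.57]
handle_pivot [0.485 0.038 0.095] 0.72
handle_pivot [0.528 0.175 0.153] 0.31
handle_grip [0.478 0.131 0.089] 0.6
handle_grip [0.484 0.052 0.293] 0.56
hole_1 [0.485 0.09  0.093] 0.97
hole_1 [0.466 0.181 0.09 ] 0.75
hole_1 [0.475 0.13  0.093] 0.65
hole_1 [ 0.38  -0.316  0.011] 0.64
pin_1_grip [ 0.363 -0.353  0.011] 0.62
pin_1_tip [ 0.398 -0.39   0.008] 0.64
pin_1_tip [0.398 0.132 0.002] 0.27
test_top [0.523 0.22  0.117] 0.94
fuse_1_fin [0.526 0.174 0.149] 0.78
diag_dongle [0.398 0.131 0.001] 0.59
diag_dongle [ 0.431 -0.222  0.009] 0.47
```

View pics/w2.png

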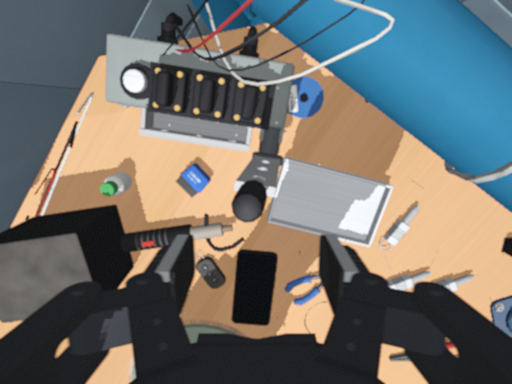

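```bash
R='[0,0,0,0,0,0.143,0.5]'; python3 -m jog '[[[0,0,0,0,0,0.143,0.5],[0,0,0,0,0,0.143,0.5],[0,0,0,0,0,0.143,0.5],[0,0,0,0,0,0.143,0.5],[0,0,0,0,0,0.143,0.5]]]' >/dev/null; python3 -m jog '[[[0,0,0,0,0,0.143,0.5],[0,0,0,0,0,0.143,0.5],[0,0,0,0,0,0.143,0.5],[0,0,0,0,0,0.143,0.5],[0,0,0,0,0,0.143,0.5]]]' >/dev/null;  python3 -m jog '[[[0,0,0,0,0,0.143,0.5],[0,0,0,0,0,0.143,0.5],[0,0,0,0,0,0,0.5],[0,0,0,0,0,0,0.5]]]'
python3 - <<'E'
from h import *
p,R,s=pose(); print(s["qpos"].round(2), R.round(3))
f=bot.grab_frame("wrist"); spots(f,ALL[:7],4)
f=bot.grab_frame("scene"); spots(f,ALL[:3],4)
print(togo([.4835,.0535,.294]))
E
```

```text
clock: 6.55
position: [0.4849, 0.0489, 0.423]
tool_rot: [3.108, 0.024, -0.838]
force: [-0.0, 1.0, -1.0]
grip_width: 0.0429
finger_force: 0.0
[-0.6   0.21  0.47  1.78 -0.1   1.21 -2.51] [[ 0.669 -0.742 -0.041]
 [-0.743 -0.669 -0.005]
 [-0.024  0.033 -0.999]]
handle_pivot [0.484 0.038 0.096] 0.83
handle_pivot [0.487 0.055 0.295] 0.62
handle_pivot [0.396 0.134 0.001] 0.51
handle_grip [0.486 0.054 0.291] 0.94
hole_1 [0.483 0.084 0.094] 0.93
hole_1 [0.466 0.178 0.093] 0.86
hole_1 [0.524 0.219 0.115] 0.63
hole_1 [0.477 0.13  0.091] 0.55
pin_1_grip [0.486 0.041 0.098] 0.3
test_top [0.522 0.222 0.12 ] 0.75
fuse_1_fin [0.526 0.176 0.153] 0.95
handle_pivot [0.487 0.042 0.093] 0.81
handle_pivot [0.521 0.221 0.12 ] 0.55
handle_grip [0.481 0.056 0.291] 0.97
hole_1 [0.468 0.175 0.095] 0.93
hole_1 [0.489 0.088 0.096] 0.74
hole_1 [0.475 0.133 0.097] 0.65
[-2.3 -7.1 75. ]
```

```bash
for i in 1 2 3; do python3 -m jog '[[[0,0,0,0,0,-0.147,0.5],[0,0,0,0,0,-0.147,0.5],[0,0,0,0,0,-0.147,0.5],[0,0,0,0,0,-0.147,0.5],[0,0,0,0,0,-0.147,0.5]]]' >/dev/null; done; python3 -m jog '[[[0,0,0,0,0,-0.147,0.5],[0,0,0,0,0,0,0.5]]]'
cat >> h.py <<'E'
def turn(yaw):
    p,R,s=pose(); Rt=Ro.from_euler('xyz',[np.pi,0,yaw]).as_matrix(); return Ro.from_matrix(R.T@Rt).as_rotvec().round(3)
E
python3 - <<'E'
from h import *
p,R,s=pose(); print(s["qpos"].round(2), turn(1.771))
E
```

```text
clock: 8.85
position: [0.485, 0.0477, 0.4231]
tool_rot: [-3.101, 0.007, 1.514]
force: [1.0, 0.4, 0.0]
grip_width: 0.0429
finger_force: 0.0
[-0.34  0.2   0.14  1.77 -0.03  1.22 -0.24] [-0.041  0.002 -0.257]
```

```bash
python3 -m jog '[[[0,0,0,-0.02,0.001,-0.128,0.5],[0,0,0,-0.02,0.001,-0.128,0.5],[0,0,0,0,0,0,0.5]]]'
python3 - <<'E'
from h import *
p,R,s=pose(); print(s["qpos"].round(2), turn(1.771), togo([.4835,.0535,.294]))
f=bot.grab_frame("wrist"); spots(f,ALL[:3],4)
E
```

```text
clock: 9.15
position: [0.4848, 0.0477, 0.4232]
tool_rot: [-3.141, -0.001, 1.765]
force: [0.6, -0.6, -0.4]
grip_width: 0.0431
finger_force: 0.0
[-0.31  0.18  0.11  1.79 -0.02  1.17 -0.  ] [-0.001 -0.001 -0.006] [ 5.9 -0.1 75.2]
handle_pivot [0.486 0.04  0.096] 0.83
handle_grip [0.486 0.055 0.293] 0.56
hole_1 [0.477 0.13  0.094] 0.98
hole_1 [0.487 0.089 0.094] 0.94
hole_1 [0.466 0.179 0.093] 0.88
hole_1 [ 0.366 -0.35   0.009] 0.62
```

```bash
python3 -m jog '[[[6,0,25,0,0,0,0.5],[0,0,25,0,0,0,0.5],[0,0,25,0,0,0,0.5],[0,0,0,0,0,0,0.2],[0,0,0,0,0,0,0.1]]]' 40;python3 -m jog '[[[0,0,0,0,0,0,0.1],[0,0,0,0,0,0,0.1]]]'; python3 - <<'E'
from h import *
p,R,s=pose(); print(R.T@s["force"], togo([.4835,.0535,.294]))
piv=np.array([.488,.037,.095]); y=np.array([-np.sin(.2),np.cos(.2),0])
# relative swing plan in tool axes (x=+y switch, z=down)
g=p+R@[0,0,.054]; print((g-piv)@y,(g-piv)[2])
for a in np.linspace(.09,1.5,13): print(a.round(3),(198*np.sin(a)).round(1),(198*np.cos(a)).round(1))
E
```

```text
clock: 9.85
position: [0.4837, 0.0537, 0.3479]
tool_rot: [-3.139, -0.0, 1.765]
force: [5.9, 1.3, -33.4]
grip_width: 0.0209
finger_force: 41.0
clock: 10.05
position: [0.4837, 0.0536, 0.3479]
tool_rot: [-3.14, -0.0, 1.766]
force: [7.3, 1.7, -29.7]
grip_width: 0.0209
finger_force: 41.5
[ 0.26585576  7.53094858 29.63937169] [-0.1 -0.1 -0.1]
0.01714306906818126 0.1989084868726513
0.09 17.8 197.2
0.208 40.8 193.8
0.325 63.2 187.6
0.442 84.8 178.9
0.56 105.2 167.8
0.677 124.1 154.3
0.795 141.3 138.7
0.912 156.6 121.1
1.03 169.7 101.9
1.148 180.5 81.3
1.265 188.8 59.6
1.382 194.5 37.1
1.5 197.5 14.0
```

```bash
python3 -m jog '[[[23,0,3.4,0,0,0,0.1],[22.4,0,6.2,0,0,0,0.1],[21.6,0,8.7,0,0,0,0.1],[20.4,0,11.1,0,0,0,0.1]]]' 30;python3 -m jog '[[[18.9,0,13.5,0,0,0,0.1],[17.2,0,15.6,0,0,0,0.1],[15.3,0,17.6,0,0,0,0.1],[13.1,0,19.2,0,0,0,0.1]]]'; python3 -m jog '[[[10.8,0,20.6,0,0,0,0.1],[8.3,0,21.7,0,0,0,0.1],[5.7,0,22.5,0,0,0,0.1],[3,0,23.1,0,0,0,0.1]]]';python3 - <<'E'
from h import *
p,R,s=pose(); print(R.T@s["force"],turn(1.771),s["qpos"].round(2))
piv=np.array([.488,.037,.095]); y=np.array([-np.sin(.2),np.cos(.2),0]); x=np.array([np.cos(.2),np.sin(.2),0])
g=p+R@[0,0,.054]; print((g-piv)@x,(g-piv)@y,(g-piv)[2])
for c in("scene","side"):
    f=bot.grab_frame(c); spots(f,ALL[:3],4)
E
```

```text
clock: 10.45
position: [0.4668, 0.1399, 0.3204]
tool_rot: [3.141, -0.0, 1.765]
force: [-0.9, -4.6, 3.2]
grip_width: 0.021
finger_force: 46.0
clock: 10.85
position: [0.4542, 0.2042, 0.2542]
tool_rot: [3.141, -0.002, 1.767]
force: [-2.9, -0.7, 6.0]
grip_width: 0.0208
finger_force: 39.7
clock: 11.25
position: [0.4488, 0.2317, 0.1657]
tool_rot: [3.141, -0.002, 1.767]
force: [-3.2, 1.1, 4.9]
grip_width: 0.0209
finger_force: 36.7
[ 1.68549265 -2.94699978 -4.90813946] [ 0.    -0.002 -0.004] [-0.6   0.54  0.01  2.03 -0.01  0.57 -0.39]
0.00027734011448769574 0.19872931818664374 0.016707922626417043
handle_pivot [0.486 0.041 0.094] 0.62
handle_grip [0.447 0.23  0.117] 0.63
handle_grip [0.468 0.179 0.094] 0.55
handle_grip [0.396 0.131 0.004] 0.35
hole_1 [0.475 0.129 0.097] 0.86
hole_1 [0.489 0.086 0.096] 0.85
hole_1 [0.469 0.178 0.096] 0.71
hole_1 [ 0.379 -0.316  0.012] 0.28
handle_pivot [0.487 0.04  0.096] 0.78
handle_grip [0.447 0.226 0.122] 0.86
handle_grip [0.532 0.176 0.156] 0.4
hole_1 [0.477 0.136 0.096] 0.78
hole_1 [0.471 0.179 0.089] 0.63
hole_1 [0.485 0.086 0.094] 0.56
```

```bash
python3 -m jog '[[[0,0,10,0,0,0,0.1],[0,0,10,0,0,0,0.1],[0,0,0,0,0,0,0.1]]]';python3 - <<'E'
from h import *
for c in("scene","side","wrist"):
    f=bot.grab_frame(c); spots(f,["handle_grip"],1);save(f,c+"3.png")
    C=cam(f)
    if c!="wrist":
        # predicted grip pixel for heights
        for z in(.085,.095,.105): print(z,toim(f,[.448,.231,z],C).round(1))
        for d in bot.trace("handle_grip",f)[:1]: print(d["conf"],np.argwhere(d["region"]).mean(0)[::-1],np.argwhere(d["region"]).min(0),np.argwhere(d["region"]).max(0))
a=[cv2.resize(cv2.imread('pics/side3.png')[140:270,100:270],None,fx=3,fy=3,interpolation=2),cv2.imread('pics/wrist3.png')]
h=390; cv2.imwrite('pics/c3.png',np.hstack([cv2.resize(a[0],(400,h)),cv2.resize(a[1],(400,h))]))
E
```

```text
clock: 11.95
position: [0.4489, 0.2315, 0.1455]
tool_rot: [-3.141, -0.002, 1.767]
force: [-3.7, 6.7, -2.4]
grip_width: 0.0212
finger_force: 36.0
handle_grip [0.448 0.229 0.094] 0.62
0.085 [[171.8 166. ]]
0.095 [[171.4 164. ]]
0.105 [[170.9 162.1]]
0.62 [203.12401575 171.83661417] [161 172] [183 231]
handle_grip [0.448 0.23  0.1  ] 0.68
0.085 [[161.2 263.7]]
0.095 [[160.7 261.4]]
0.105 [[160.1 259. ]]
0.87 [194.61199295 236.14991182] [217 170] [254 219]
handle_grip [0.455 0.23  0.096] 0.57
```

View pics/c3.png

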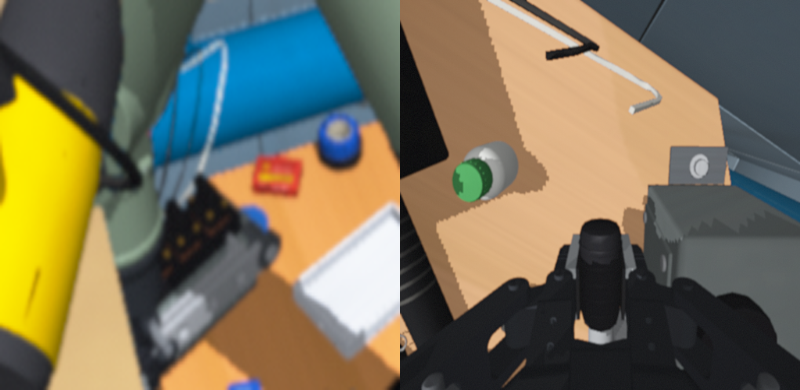

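```bash
python3 -m jog '[[[0,0,0,0,0,0,0.4],[0,0,0,0,0,0,0.4],[0,0,-30,0,0,0,0.4],[0,0,-40,0,0,0,0.4],[0,0,-45,0,0,0,0.4]]]'; python3 -m jog '[[[0,0,-45,0,0,0,0.4],[-41,-16,-5,0,0,0,0.6],[-41,-16,-5,0,0,0,0.6],[-41,-16,-5,0,0,0,0.6],[-41,-16,-5,0,0,0,0.6]]]' >/dev/null;python3 -m jog '[[[-41,-16,-5,0,0,0,0.6],[-41,-16,-5,0,0,0,0.6],[-41,-16,-5,0,0,0,0.6],[-41,-16,-5,0,0,0,0.6],[-41,-16,-5,0,0,0,0.6]]]' >/dev/null
python3 -m jog '[[[-41,-16,-5,0,0,0,0.6],[-41,-16,-5,0,0,0,0.6],[0,0,0,0,0,0,0.6],[0,0,0,0,0,0,0.6]]]' 
python3 - <<'E'
from h import *
f=bot.grab_frame("wrist"); save(f,"w4.png"); C=cam(f); pinaxis(f,C); spots(f,["pin_1_grip","pin_1_tip","fuse_tray_in"],4)
f=bot.grab_frame("scene"); spots(f,["handle_grip","handle_pivot"],1)
f=bot.grab_frame("side"); spots(f,["handle_grip","handle_pivot"],1)
print(pose()[2]["qpos"].round(2))
E
```

```text
clock: 12.85
position: [0.4485, 0.2296, 0.2615]
tool_rot: [-3.14, 0.0, 1.766]
force: [0.0, 1.4, -0.0]
grip_width: 0.034
finger_force: 0.0
clock: 14.25
position: [0.3638, -0.2476, 0.3604]
tool_rot: [-3.141, -0.0, 1.764]
force: [0.9, -0.2, 0.1]
grip_width: 0.0512
finger_force: 0.0
pin c [ 0.368 -0.356] conf 0.78 len 94 wid 21 grip [ 0.3561 -0.3431] yaw -0.799 px [245. 230.]
pin_1_grip [ 0.366 -0.352  0.007] 0.95
pin_1_tip [ 0.4   -0.39   0.004] 0.81
fuse_tray_in [ 0.439 -0.089  0.003] 0.7
handle_grip [0.447 0.231 0.097] 0.68
handle_pivot [0.485 0.038 0.096] 0.62
handle_grip [0.447 0.231 0.1  ] 0.69
handle_pivot [ 0.381 -0.312  0.008] 0.72
[ 0.12  0.16  0.38  2.   -0.07  0.99  0.74]
```

View pics/w4.png

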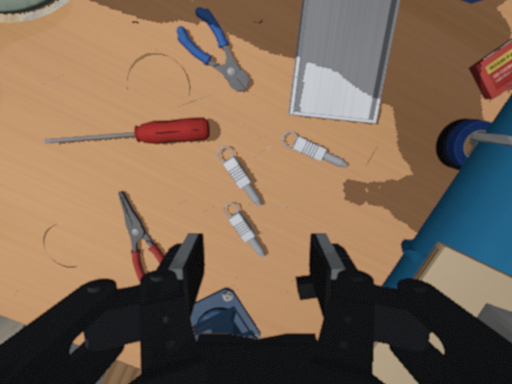

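```bash
cat >> h.py <<'E'
def pins(f,C,pairs):
    for g,t in pairs:
        G,T=topl(f,[g,t],.009,C)[:,:2]; d=T-G; L=np.linalg.norm(d); yaw=np.arctan2(d[1],d[0])
        print("grip(tip-57)",(T-d/L*.057).round(4),"G",G.round(4),"tip",T.round(4),"L",L.round(4),"yaw",yaw.round(3))
def seg(f,C,box):
    "white pin inside pixel box (x0,y0,x1,y1): line fit of bright grey pixels on desk plane"
    x0,y0,x1,y1=box; im=f["img"][y0:y1,x0:x1].astype(int); hsv=cv2.cvtColor(f["img"][y0:y1,x0:x1],cv2.COLOR_RGB2HSV)
    m=((hsv[:,:,1]<60)&(hsv[:,:,2]>90)).astype(np.uint8)
    n,l,st,_=cv2.connectedComponentsWithStats(m); k=1+st[1:,4].argmax()
    q=np.argwhere(l==k)[:,::-1]+[x0,y0]; P=topl(f,q,.009,C)[:,:2]; c=P.mean(0); w,v=np.linalg.eigh(np.cov((P-c).T)); a=v[:,1]; t=(P-c)@a; o=(P-c)@v[:,0]
    W=[np.ptp(o[(t>e-.01)&(t<e+.01)]) for e in (t.min()+.012,t.max()-.012)]
    if W[1]>W[0]: a=-a; t=-t
    tip=c+a*t.max(); print("n",len(q),"c",c.round(4),"len",np.ptp(t).round(4),"W",np.round(W,4),"tip",tip.round(4),"grip",(tip-a*.057).round(4),"yaw",np.arctan2(a[1],a[0]).round(3))
    return tip-a*.057, np.arctan2(a[1],a[0])
E
python3 - <<'E'
from h import *
f=bot.grab_frame("wrist"); C=cam(f)
pins(f,C,[[(240,225),(264,254)],[(238,173),(261,203)],[(311,150),(345,164)]])
for b in [(222,205,275,262),(215,150,270,207),(288,135,355,170)]: g,y=seg(f,C,b); print(togo([*g,.02]),"turn",turn(y+np.pi))
E
```

```text
grip(tip-57) [ 0.3598 -0.3489] G [ 0.3593 -0.3485] tip [ 0.4025 -0.3867] L 0.0576 yaw -0.724
grip(tip-57) [ 0.3403 -0.2716] G [ 0.3428 -0.2739] tip [ 0.3824 -0.3101] L 0.0536 yaw -0.74
grip(tip-57) [ 0.4274 -0.2225] G [ 0.4334 -0.2236] tip [ 0.4834 -0.2331] L 0.0509 yaw -0.187
n 613 c [ 0.3664 -0.357 ] len 0.0966 W [0.0118 0.0214] tip [ 0.4011 -0.3915] grip [ 0.3607 -0.3513] yaw -0.784
[-102.1  -23.4  286. ] turn [-0.001 -0.001 -0.59 ]
n 689 c [ 0.3463 -0.2804] len 0.0966 W [0.0116 0.0209] tip [ 0.381  -0.3144] grip [ 0.3403 -0.2745] yaw -0.776
[-22.8 -28.4 286. ] turn [-0.001 -0.001 -0.598]
n 688 c [ 0.4401 -0.2255] len 0.0847 W [0.0113 0.0198] tip [ 0.4861 -0.2359] grip [ 0.4305 -0.2233] yaw -0.222
[  9.8  70.1 285.9] turn [-1.000e-03 -1.000e-03 -1.152e+00]
```

```bash
python3 -m jog '[[[0,0,30,0,0,-0.149,0.6],[0,0,30,0,0,-0.149,0.6],[0,0,30,0,0,-0.149,0.6],[0,0,0,0,0,-0.149,0.6],[0,0,0,0,0,0,0.6]]]' 
python3 - <<'E'
from h import *
f=bot.grab_frame("wrist"); C=cam(f); 
G=[.3403,-.2745]; u=toim(f,[*G,.009],C)[0].astype(int); print(u)
g,y=seg(f,C,(max(u[0]-70,0),max(u[1]-70,0),u[0]+70,u[1]+75)); print(togo([*g,.01],64),turn(y+np.pi)); print(togo([.3403,-.2745,.01],64))
save(f,"w5.png")
E
```

```text
clock: 15.35
position: [0.3637, -0.2468, 0.2694]
tool_rot: [-3.14, -0.002, 2.366]
force: [0.4, 0.2, -0.3]
grip_width: 0.0513
finger_force: 0.0
[223 172]
n 1126 c [ 0.3458 -0.2792] len 0.0972 W [0.0112 0.0211] tip [ 0.3807 -0.3156] grip [ 0.3412 -0.2745] yaw -0.804
[ -3.6 -35.3 196. ] [-0.001 -0.001  0.022]
[ -2.9 -36.  196. ]
```

```bash
python3 -m jog '[[[-3,-35,0,0,0,0.02,0.6],[0,0,48,0,0,0,0.6],[0,0,48,0,0,0,0.6],[0,0,48,0,0,0,0.6],[0,0,30,0,0,0,0.6]]]'; python3 -m jog '[[[0,0,18,0,0,0,0.5],[0,0,0,0,0,0,0.1],[0,0,0,0,0,0,0.1],[0,0,0,0,0,0,0.1],[0,0,0,0,0,0,0.1]]]' 50;  python3 -m jog '[[[0,0,-40,0,0,0,0.1],[0,0,-48,0,0,0,0.1],[0,0,-48,0,0,0,0.1],[0,0,0,0,0,0,0.1]]]'
python3 - <<'E'
from h import *
f=bot.grab_frame("wrist"); save(f,"w6.png")
E
```

```text
clock: 15.9
position: [0.3411, -0.2736, 0.0939]
tool_rot: [-3.14, -0.001, 2.338]
force: [1.0, -0.5, 0.0]
grip_width: 0.0511
finger_force: 0.0
clock: 16.4
position: [0.3419, -0.274, 0.0791]
tool_rot: [-3.141, 0.001, 2.343]
force: [-1.2, -0.6, -1.1]
grip_width: 0.0163
finger_force: 52.2
clock: 16.8
position: [0.343, -0.2749, 0.2196]
tool_rot: [3.139, 0.008, 2.342]
force: [0.6, 0.2, -2.7]
grip_width: 0.0165
finger_force: 52.3
```

View pics/w6.png

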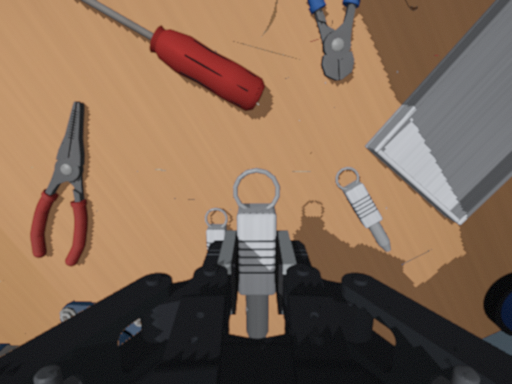

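```bash
cat >> h.py <<'E'
psi=.2; X=np.array([np.cos(psi),np.sin(psi),0]); Y=np.array([-np.sin(psi),np.cos(psi),0]); HC=np.array([.4768,.1318,.095])
def hole(k): return HC+(k-2)*.045*Y
def heldpin(f,px,zt=.070):
    "tool coords of pixels on the plane tool z=zt"
    T=f["tool_from_camera"]; K=np.array(f["intrinsics"]); r=np.c_[px,np.ones(len(px))]@np.linalg.inv(K).T@T[:3,:3].T
    return (T[:3,3]+r*((zt-T[2,3])/r[:,2])[:,None]).round(4)
def go(k,back,dx=0,dz=.070):
    "tool mm to bring held pin centre (tool x=dx,z=dz) to back m before hole k"
    p,R,s=pose(); return ((R.T@(hole(k)-back*X-p)-[dx,0,dz])*1000).round(1)
E
python3 - <<'E'
from h import *
f=bot.grab_frame("wrist"); p,R,s=pose()
print(heldpin(f,[(257,338)]),heldpin(f,[(257,293),(257,204)],.061)); print(turn(3.342), (hole(1)-.085*X)-p-R@[0,0,.07])
E
python3 -m jog '[[[0,0,0,0,0,-0.143,0.1],[0,0,0,0,0,-0.143,0.1],[0,0,0,0,0,-0.143,0.1],[0,0,0,0,0,-0.143,0.1]]]' ; python3 -m jog '[[[0,0,0,0,0,-0.143,0.1],[0,0,0,0,0,-0.143,0.1],[0,0,0,0,0,-0.143,0.1],[0,0,0,0,0,0,0.1]]]'
python3 - <<'E'
from h import *
print(turn(3.342),go(1,.085),go(1,.085)/8, pose()[2]["qpos"].round(2))
E
```

```text
[[-0.0518 -0.0005  0.07  ]] [[-0.0184 -0.0005  0.061 ]
 [ 0.0261 -0.0006  0.061 ]]
[-0.     0.003 -0.999] [ 0.06025357  0.34467042 -0.0505634 ]
clock: 17.3
position: [0.3411, -0.2735, 0.2132]
tool_rot: [3.141, -0.003, 2.921]
force: [-0.8, 0.2, -1.2]
grip_width: 0.0166
finger_force: 52.3
clock: 17.7
position: [0.341, -0.2736, 0.2132]
tool_rot: [3.14, -0.002, -2.937]
force: [-0.7, 0.6, -0.4]
grip_width: 0.0162
finger_force: 52.3
[ 0.002 -0.002  0.004] [-130.4  324.5   48.6] [-16.3     40.5625   6.075 ] [ 0.54  0.37  0.    2.16 -0.    0.61  2.32]
```

```bash
python3 -m jog '[[[-17,40.5,0,0,0,0,0.1],[-17,40.5,0,0,0,0,0.1],[-17,40.5,0,0,0,0,0.1],[-17,40.5,0,0,0,0,0.1]]]' >/dev/null; python3 -m jog '[[[-17,40.5,0,0,0,0,0.1],[-17,40.5,0,0,0,0,0.1],[-17,40.5,0,0,0,0,0.1],[-17,40.5,0,0,0,0,0.1],[0,0,24,0,0,0,0.1]]]'; python3 -m jog '[[[0,0,24,0,0,0,0.1],[0,0,0,0,0,0,0.1],[0,0,0,0,0,0,0.1]]]'
python3 - <<'E'
from h import *
print(turn(3.342),go(1,.085,.0045),pose()[2]["qpos"].round(2))
f=bot.grab_frame("wrist"); save(f,"w7.png"); spots(f,["hole_1","handle_pivot","handle_grip","pin_1_tip","pin_1_grip","test_top"],4)
a=f["img"]
g=bot.grab_frame("side"); spots(g,["pin_1_tip","pin_1_grip","handle_grip"],4)
b=cv2.resize(g["img"][140:270,100:270],(512,384),interpolation=2)
cv2.imwrite('pics/c7.png',cv2.resize(np.hstack([a,b])[:,:,::-1],(800,300)))
E
```

```text
clock: 18.6
position: [0.4112, 0.0765, 0.1909]
tool_rot: [3.139, 0.004, -2.938]
force: [1.4, -1.6, -1.5]
grip_width: 0.0163
finger_force: 52.3
clock: 18.9
position: [0.4091, 0.0707, 0.1659]
tool_rot: [3.141, -0.003, -2.942]
force: [0.5, 0.2, -1.1]
grip_width: 0.0169
finger_force: 52.3
[ 0.    -0.003 -0.001] [1.8 1.4 1. ] [-0.26  0.44 -0.07  2.24  0.06  0.46  1.39]
test_top [ 0.359  0.248 -0.003] 0.31
pin_1_tip [0.446 0.23  0.101] 0.47
pin_1_grip [0.536 0.128 0.152] 0.41
handle_grip [0.448 0.229 0.099] 0.65
```

View pics/c7.png

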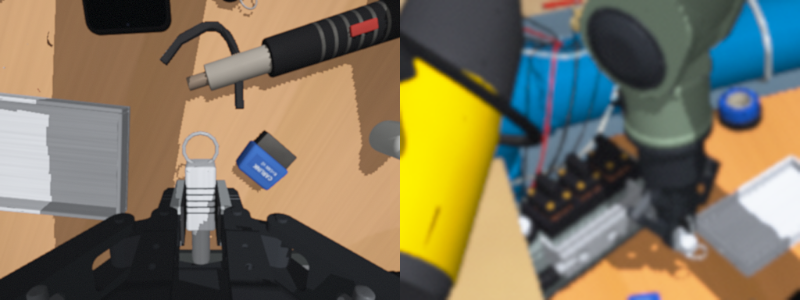

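```bash
python3 -m jog '[[[0,1,1,0,0,0,0.1],[-8,0,0,0,0,0,0.1],[-8,0,0,0,0,0,0.1],[-5,0,0,0,0,0,0.1]]]' 70; python3 -m jog '[[[-5,0,0,0,0,0,0.1],[-5,0,0,0,0,0,0.1]]]'; python3 -c "
from h import *
p,R,s=pose(); print(go(1,.033,.0045),R.T@s['force'])"
```

```text
clock: 19.85
position: [0.4308, 0.0765, 0.165]
tool_rot: [3.141, -0.001, -2.939]
force: [-1.4, 1.8, 0.1]
grip_width: 0.0159
finger_force: 74.0
clock: 20.05
position: [0.4398, 0.0784, 0.1649]
tool_rot: [3.141, -0.001, -2.939]
force: [-3.6, 1.3, 0.6]
grip_width: 0.0161
finger_force: 74.1
[-18.4  -0.1  -0.1] [ 3.30616877  1.98302507 -0.58087518]
```

```bash
python3 -m jog '[[[-5,0,0,0,0,0,0.1],[-5,0,0,0,0,0,0.1],[-4,0,0,0,0,0,0.1]]]'; python3 -m jog '[[[-2,0,0,0,0,0,0.1],[-2,0,0,0,0,0,0.1],[-2,0,0,0,0,0,0.1]]]'; python3 -c "
from h import *
p,R,s=pose(); print(go(1,.033,.0045),R.T@s['force'])"
```

```text
clock: 20.35
position: [0.4536, 0.0812, 0.1649]
tool_rot: [3.141, -0.001, -2.939]
force: [-3.9, 3.2, 0.5]
grip_width: 0.0156
finger_force: 74.1
clock: 20.65
position: [0.455, 0.0815, 0.164]
tool_rot: [-3.142, -0.011, -2.939]
force: [-37.4, 1.7, 18.3]
grip_width: 0.0161
finger_force: 76.3
[-3.6 -0.  -1. ] [ 36.46635419   9.19345751 -17.88965016]
```

```bash
python3 -m jog '[[[2,0,0,0,0.0,0,0.3],[0,0,0,0,0,0,0.5],[0,0,-30,0,0,0,0.5],[0,0,-45,0,0,0,0.5],[40,0,-45,0,0,0,0.5]]]'; python3 -m jog '[[[40,0,-30,0,0,0,0.6],[40,0,0,0,0,0,0.6],[0,0,0,0,0,0,0.6]]]';  python3 - <<'E'
from h import *
f=bot.grab_frame("wrist"); save(f,"w8.png"); print(turn(3.342))
for c in("scene","side"):
    f=bot.grab_frame(c); print(c); spots(f,["pin_1_grip","pin_1_tip","handle_grip","hole_1","fuse_tray_in"],5)
    save(f,c+"8.png")
s=bot.observe(); print(s["clock"])
C=cam(f); print(toim(f,hole(1)-.033*X,C))
a=cv2.imread('pics/scene8.png')[100:230,110:280]; b=cv2.imread('pics/side8.png')[150:280,130:300]
cv2.imwrite('pics/c8.png',np.hstack([cv2.resize(i,(400,306),interpolation=2) for i in(a,b)]))
E
```

```text
clock: 21.15
position: [0.4273, 0.0756, 0.2794]
tool_rot: [3.141, 0.002, -2.939]
force: [0.5, 0.2, 1.2]
grip_width: 0.0429
finger_force: 0.0
clock: 21.45
position: [0.3436, 0.0578, 0.3083]
tool_rot: [-3.142, 0.001, -2.94]
force: [-0.3, -0.7, -1.3]
grip_width: 0.0514
finger_force: 0.0
[0.    0.002 0.002]
scene
pin_1_grip [ 0.364 -0.352  0.01 ] 0.61
pin_1_tip [ 0.401 -0.388  0.01 ] 0.49
handle_grip [0.45  0.231 0.099] 0.8
hole_1 [0.467 0.178 0.1  ] 0.91
hole_1 [0.472 0.131 0.096] 0.68
hole_1 [0.487 0.088 0.095] 0.63
hole_1 [0.351 0.245 0.004] 0.36
fuse_tray_in [ 0.44  -0.089  0.004] 0.73
side
pin_1_grip [ 0.362 -0.348  0.009] 0.54
pin_1_grip [ 0.432 -0.225  0.011] 0.51
handle_grip [0.448 0.229 0.096] 0.94
handle_grip [ 0.399  0.13  -0.001] 0.57
handle_grip [0.527 0.22  0.124] 0.51
handle_grip [ 0.432 -0.225  0.009] 0.23
hole_1 [0.468 0.176 0.092] 0.97
hole_1 [0.488 0.088 0.095] 0.84
hole_1 [0.477 0.135 0.096] 0.77
fuse_tray_in [ 0.439 -0.088  0.007] 0.81
22.1
[[207.13952365 235.16902023]]
```

View pics/c8.png

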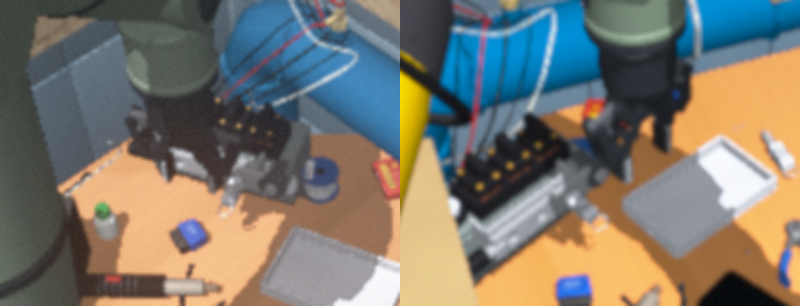

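```bash
python3 -m jog '[[[-5,-49,0,0,0,0,0.6],[-5,-49,0,0,0,0,0.6],[-5,-49,0,0,0,0,0.6],[-5,-49,0,0,0,0,0.6],[-5,-49,0,0,0,0,0.6]]]' >/dev/null; python3 -m jog '[[[-5,-49,0,0,0,0,0.6],[0,0,25,0,0,0.141,0.6],[0,0,25,0,0,0.141,0.6],[0,0,0,0,0,0.141,0.6],[0,0,0,0,0,0,0.6]]]'
cat >> h.py <<'E'
def lookpin(G,r=70):
    f=bot.grab_frame("wrist"); C=cam(f); u=toim(f,[*G,.009],C)[0].astype(int); print(u)
    g,y=seg(f,C,(max(u[0]-r,0),max(u[1]-r,0),u[0]+r,u[1]+r)); print("go",togo([*g,.009],68),turn(y+np.pi)); return f
E
python3 - <<'E'
from h import *
f=lookpin([.4305,-.2233]); save(f,"w9.png")
E
```

```text
clock: 23.1
position: [0.4348, -0.2229, 0.2566]
tool_rot: [-3.141, -0.003, 2.918]
force: [0.4, -0.2, -0.3]
grip_width: 0.0511
finger_force: 0.0
[256 169]
n 2850 c [ 0.4357 -0.1661] len 0.122 W [0.0152 0.0396] tip [ 0.5099 -0.1693] grip [ 0.4529 -0.1668] yaw -0.043
go [ -5.7  58.6 180.1] [-0.    -0.002 -0.174]
```

```bash
sed -i 's/k=1+st\[1:,4\].argmax()/cc=np.array([(x1-x0)\/2,(y1-y0)\/2]); k=min((i for i in range(1,n) if st[i,4]>150),key=lambda i:np.linalg.norm(np.argwhere(l==i)[:,::-1]-cc,axis=1).min())/' h.py; python3 - <<'E'
from h import *
f=lookpin([.4305,-.2233])
E
```

```text
[256 169]
n 1198 c [ 0.4368 -0.2244] len 0.0971 W [0.0108 0.0213] tip [ 0.4862 -0.2358] grip [ 0.4307 -0.223 ] yaw -0.227
go [  4.2  -1.  180.5] [-0.    -0.001  0.011]
```

```bash
python3 -m jog '[[[4,-1,0,0,0,0.01,0.6],[0,0,48,0,0,0,0.6],[0,0,48,0,0,0,0.6],[0,0,48,0,0,0,0.6],[0,0,30,0,0,0,0.6]]]' >/dev/null; python3 -m jog '[[[0,0,4,0,0,0,0.5],[0,0,0,0,0,0,0.1],[0,0,0,0,0,0,0.1],[0,0,0,0,0,0,0.1],[0,0,0,0,0,0,0.1]]]' 70;  python3 -m jog '[[[0,0,-40,0,0,0,0.1],[0,0,-48,0,0,-0.1,0.1],[0,0,-48,0,0,-0.14,0.1],[0,0,0,0,0,-0.14,0.1],[0,0,0,0,0,-0.03,0.1]]]'
python3 - <<'E'
from h import *
f=bot.grab_frame("wrist"); save(f,"w10.png"); im=f["img"]
# bright column profile of held pin
hsv=cv2.cvtColor(im,cv2.COLOR_RGB2HSV); m=(hsv[:,:,1]<50)&(hsv[:,:,2]>100)
for y in range(180,350,4): 
    xs=np.where(m[y,215:300])[0]; print(y,len(xs),end='; ')
print(turn(3.342),(go(2,.085,.0)).round(1))
E
```

```text
clock: 24.2
position: [0.4314, -0.2233, 0.081]
tool_rot: [-3.141, 0.002, 2.911]
force: [-2.4, 0.1, 16.3]
grip_width: 0.0157
finger_force: 70.2
clock: 24.7
position: [0.4313, -0.2232, 0.2175]
tool_rot: [-3.14, 0.003, -2.958]
force: [-1.0, 0.0, -1.7]
grip_width: 0.0156
finger_force: 68.7
180 9; 184 8; 188 8; 192 8; 196 8; 200 9; 204 35; 208 36; 212 38; 216 39; 220 39; 224 39; 228 38; 232 59; 236 57; 240 58; 244 54; 248 57; 252 55; 256 57; 260 56; 264 52; 268 35; 272 37; 276 33; 280 33; 284 34; 288 35; 292 12; 296 8; 300 4; 304 0; 308 0; 312 0; 316 0; 320 0; 324 0; 328 0; 332 0; 336 0; 340 0; 344 0; 348 0; [-0.     0.001 -0.019] [-24.  339.2  51.2]
```

```bash
python3 -m jog '[[[-3.5,42.4,0,0,0,-0.019,0.1],[-3.5,42.4,0,0,0,0,0.1],[-3.5,42.4,0,0,0,0,0.1],[-3.5,42.4,0,0,0,0,0.1]]]' >/dev/null; python3 -m jog '[[[-3.5,42.4,0,0,0,0,0.1],[-3.5,42.4,0,0,0,0,0.1],[-3.5,42.4,0,0,0,0,0.1],[-3.5,42.4,0,0,0,0,0.1],[0,0,24,0,0,0,0.1]]]'; python3 -m jog '[[[0,0,24,0,0,0,0.1],[0,0,0,0,0,0,0.1],[0,0,0,0,0,0,0.1]]]'
python3 -c "
from h import *
print(turn(3.342),go(2,.085,.0045,.0705))"
```

```text
clock: 25.65
position: [0.3921, 0.1205, 0.1921]
tool_rot: [3.139, 0.002, -2.94]
force: [1.5, -0.6, -1.3]
grip_width: 0.0158
finger_force: 68.8
clock: 25.95
position: [0.3918, 0.1147, 0.1673]
tool_rot: [-3.141, -0.003, -2.946]
force: [0.9, -0.1, -0.3]
grip_width: 0.0156
finger_force: 68.8
[-0.    -0.003 -0.004] [-6.5 -0.2  1.8]
```

```bash
python3 -m jog '[[[-6.5,0,2,0,0,0,0.1],[-8,0,0,0,0,0,0.1],[-8,0,0,0,0,0,0.1],[-5,0,0,0,0,0,0.1],[-5,0,0,0,0,0,0.1]]]' 70; python3 -m jog '[[[-5,0,0,0,0,0,0.1]]]'; python3 -c "
from h import *
p,R,s=pose(); print(go(2,.033,.0045,.0705),R.T@s['force'])"
```

```text
clock: 26.45
position: [0.4244, 0.1216, 0.1655]
tool_rot: [3.141, -0.001, -2.943]
force: [-3.4, 1.1, 1.9]
grip_width: 0.0158
finger_force: 69.1
clock: 26.55
position: [0.429, 0.1227, 0.1654]
tool_rot: [3.141, -0.001, -2.943]
force: [-3.5, 1.7, 2.5]
grip_width: 0.0162
finger_force: 69.2
[-20.2  -0.6  -0.1] [ 3.12813799  2.3383115  -2.50529539]
```

```bash
python3 -m jog '[[[-5,0,0,0,0,0,0.1],[-5,0,0,0,0,0,0.1],[-4,0,0,0,0,0,0.1]]]'; python3 -m jog '[[[-2,0,0,0,0,0,0.1],[-2,0,0,0,0,0,0.1],[-2,0,0,0,0,0,0.1]]]'; python3 -c "
from h import *
p,R,s=pose(); print(go(2,.033,.0045,.0705),R.T@s['force'])"
```

```text
clock: 26.85
position: [0.4426, 0.1255, 0.1654]
tool_rot: [3.141, -0.002, -2.943]
force: [-7.2, 1.9, 7.2]
grip_width: 0.0159
finger_force: 69.8
clock: 27.15
position: [0.4459, 0.1262, 0.1649]
tool_rot: [3.141, -0.008, -2.943]
force: [-30.5, 0.0, 22.2]
grip_width: 0.0156
finger_force: 71.6
[-3.4 -0.6 -0.6] [ 30.03147938   6.05648591 -22.0179432 ]
```

```bash
python3 -m jog '[[[2,0,0,0,0.0,0,0.3],[0,0,0,0,0,0,0.4],[0,0,-30,0,0,0,0.4],[0,0,-45,0,0,0,0.4],[0,0,-45,0,0,0,0.5]]]';for i in 1 2; do python3 -m jog '[[[18,-45,0,0,0,0,0.6],[18,-45,0,0,0,0,0.6],[18,-45,0,0,0,0,0.6],[18,-45,0,0,0,0,0.6],[18,-45,0,0,0,0,0.6]]]' >/dev/null; done; python3 -m jog '[[[0,0,0,0,0,0.1407,0.6],[0,0,0,0,0,0.1407,0.6],[0,0,0,0,0,0.1407,0.6],[0,0,0,0,0,0.1407,0.6]]]' >/dev/null; python3 -m jog '[[[0,0,0,0,0,0.1407,0.6],[0,0,0,0,0,0.1407,0.6],[0,0,0,0,0,0.1407,0.6],[0,0,0,0,0,0,0.6]]]'
python3 - <<'E'
from h import *
f=lookpin([.3607,-.3513])
f=bot.grab_frame("scene"); spots(f,["pin_1_grip","handle_grip","fuse_tray_in"],5)
f=bot.grab_frame("side"); spots(f,["pin_1_grip","handle_grip","fuse_tray_in"],5)
E
```

```text
clock: 27.65
position: [0.4467, 0.1258, 0.2868]
tool_rot: [3.142, -0.001, -2.943]
force: [0.0, 1.2, -1.1]
grip_width: 0.0425
finger_force: 0.0
clock: 29.45
position: [0.3611, -0.3426, 0.2854]
tool_rot: [-3.14, -0.0, 2.353]
force: [0.3, -0.5, 0.4]
grip_width: 0.051
finger_force: 0.0
[251 172]
n 1027 c [ 0.3666 -0.3554] len 0.0968 W [0.0116 0.021 ] tip [ 0.4013 -0.3907] grip [ 0.3614 -0.3501] yaw -0.794
go [ -5.8  -4.7 208.4] [-0.001 -0.001  0.011]
pin_1_grip [ 0.365 -0.352  0.008] 0.53
handle_grip [0.448 0.233 0.092] 0.95
fuse_tray_in [ 0.441 -0.09   0.004] 0.85
fuse_tray_in [0.529 0.173 0.153] 0.64
fuse_tray_in [ 0.402 -0.386  0.01 ] 0.27
fuse_tray_in [0.45  0.232 0.093] 0.26
handle_grip [0.45  0.232 0.096] 0.84
fuse_tray_in [ 0.439 -0.088  0.004] 0.75
```

```bash
python3 -m jog '[[[-6,-5,0,0,0,0.01,0.6],[0,0,48,0,0,0,0.6],[0,0,48,0,0,0,0.6],[0,0,48,0,0,0,0.6],[0,0,42,0,0,0,0.6]]]' >/dev/null; python3 -m jog '[[[0,0,20,0,0,0,0.5],[0,0,0,0,0,0,0.1],[0,0,0,0,0,0,0.1],[0,0,0,0,0,0,0.1],[0,0,0,0,0,0,0.1]]]' 70;  python3 -m jog '[[[0,0,-40,0,0,0,0.1],[0,0,-48,0,0,0,0.1],[0,0,-48,0,0,0,0.1]]]'; python3 -c "
from h import *
print(turn(3.342),go(3,.09,.0045,.0705))"
```

```text
clock: 30.9
position: [0.3618, -0.3505, 0.0806]
tool_rot: [-3.141, 0.001, 2.346]
force: [0.5, 0.2, -0.9]
grip_width: 0.0159
finger_force: 72.1
clock: 31.2
position: [0.3612, -0.3499, 0.2177]
tool_rot: [-3.141, -0.001, 2.345]
force: [0.8, -0.2, 0.3]
grip_width: 0.0157
finger_force: 72.2
[-0.    -0.001 -0.997] [345.6 368.5  52.2]
```

```bash
python3 -m jog '[[[19.3,39.8,0,0,0,0,0.1],[19.3,39.8,0,0,0,0,0.1],[19.3,39.8,0,0,0,0,0.1],[19.3,39.8,0,0,0,0,0.1],[19.3,39.8,0,0,0,0,0.1]]]' >/dev/null; python3 -m jog '[[[19.3,39.8,0,0,0,0,0.1],[38.7,22.2,0,0,0,0,0.1],[38.7,22.2,0,0,0,0,0.1],[38.7,22.2,0,0,0,0,0.1],[38.7,22.2,0,0,0,0,0.1]]]' >/dev/null;  python3 -m jog '[[[38.7,22.2,0,0,0,0,0.1],[38.7,22.2,0,0,0,0,0.1],[0,0,0,0,0,-0.1424,0.1],[0,0,0,0,0,-0.1424,0.1]]]'>/dev/null; python3 -m jog '[[[0,0,0,0,0,-0.1424,0.1],[0,0,0,0,0,-0.1424,0.1],[0,0,0,0,0,-0.1424,0.1],[0,0,0,0,0,-0.1424,0.1],[0,0,0,0,0,-0.1424,0.1]]]'; python3 -c "
from h import *
print(turn(3.342),go(3,.085,.0045,.071))"
```

```text
clock: 33.1
position: [0.3841, 0.1589, 0.2162]
tool_rot: [3.141, 0.0, -2.935]
force: [-1.5, 0.8, -1.2]
grip_width: 0.016
finger_force: 72.2
[0.001 0.    0.006] [-5.  -0.1 50.2]
```

```bash
python3 -m jog '[[[-5,0,25,0,0,0.006,0.1],[0,0,25,0,0,0,0.1],[0,0,0,0,0,0,0.1],[0,0,0,0,0,0,0.1]]]'; python3 -c "
from h import *
print(turn(3.342),go(3,.085,.0045,.071))"
```

```text
clock: 33.5
position: [0.3888, 0.1597, 0.1661]
tool_rot: [3.142, -0.001, -2.947]
force: [0.4, 0.1, -0.2]
grip_width: 0.0157
finger_force: 72.2
[ 0.    -0.001 -0.006] [-0.3  0.1  0.1]
```

```bash
python3 -m jog '[[[-8,0,0,0,0,-0.006,0.1],[-8,0,0,0,0,0,0.1],[-5,0,0,0,0,0,0.1],[-5,0,0,0,0,0,0.1],[-5,0,0,0,0,0,0.1]]]' 70;  python3 -m jog '[[[-5,0,0,0,0,0,0.1],[-5,0,0,0,0,0,0.1],[-4,0,0,0,0,0,0.1]]]'; python3 -c "
from h import *
p,R,s=pose(); print(go(3,.033,.0045,.071),R.T@s['force'])"
```

```text
clock: 34.0
position: [0.4195, 0.1661, 0.1654]
tool_rot: [3.141, -0.001, -2.941]
force: [-2.1, 1.4, -1.7]
grip_width: 0.0158
finger_force: 72.2
clock: 34.3
position: [0.4331, 0.1689, 0.1652]
tool_rot: [3.141, -0.002, -2.941]
force: [-3.3, 1.9, -0.3]
grip_width: 0.0158
finger_force: 72.2
[-7.  -0.1 -0.8] [2.83194316 2.51518097 0.34910252]
```

```bash
python3 -m jog '[[[-2,0,0,0,0,0,0.1],[-2,0,0,0,0,0,0.1],[-2,0,0,0,0,0,0.1]]]'; python3 -c "
from h import *
p,R,s=pose(); print(go(3,.033,.0045,.071),R.T@s['force'])"
```

```text
clock: 34.6
position: [0.4359, 0.1695, 0.1646]
tool_rot: [-3.141, -0.008, -2.94]
force: [-27.7, 1.6, 10.8]
grip_width: 0.0154
finger_force: 73.6
[-4.7 -0.  -1.4] [ 26.94509857   7.06967209 -10.52765457]
```

```bash
python3 -m jog '[[[2,0,0,0,0.0,0,0.3],[0,0,0,0,0,0,0.4],[0,0,-30,0,0,0,0.4],[0,0,-45,0,0,0,0.4],[0,0,-45,0,0,0,0.4]]]'; python3 -m jog '[[[0,0,-20,0,0,0,0.4],[-47,16,0,0,0,0,0.3],[-47,16,0,0,0,0,0.1],[0,0,0,0,0,0,0],[0,0,0,0,0,0,0]]]'; python3 - <<'E'
from h import *
f=bot.grab_frame("wrist"); save(f,"w11.png"); C=cam(f); spots(f,["test_top","pin_1_grip","pin_1_tip","handle_grip","fuse_1_fin"],4)
for k in(1,2,3): print(k,toim(f,[hole(k)-.033*X,hole(k)-.012*X-.0*Y,hole(k)-.012*X+[0,0,.009]],C).round(0).tolist())
print(turn(3.342),togo([.524,.2205,.122],72.6))
f=bot.grab_frame("scene"); spots(f,["test_top","handle_grip"],2)
f=bot.grab_frame("side"); spots(f,["test_top","handle_grip"],2)
E
```

```text
clock: 35.1
position: [0.437, 0.1691, 0.2868]
tool_rot: [-3.141, -0.002, -2.942]
force: [-0.4, 0.2, 1.2]
grip_width: 0.0342
finger_force: 0.0
clock: 35.6
position: [0.5232, 0.2195, 0.3045]
tool_rot: [-3.141, -0.002, -2.941]
force: [0.0, -0.3, -0.9]
grip_width: -0.0002
finger_force: 0.0
test_top [0.525 0.222 0.12 ] 0.73
pin_1_grip [0.434 0.172 0.088] 0.72
pin_1_tip [0.487 0.181 0.096] 0.89
handle_grip [0.451 0.232 0.088] 0.72
fuse_1_fin [0.527 0.174 0.153] 0.74
1 [[113.0, 73.0], [116.0, 99.0], [111.0, 99.0]]
2 [[166.0, 73.0], [168.0, 99.0], [165.0, 99.0]]
3 [[220.0, 73.0], [221.0, 99.0], [220.0, 99.0]]
[ 0.001 -0.001 -0.   ] [ -2.    0.8 110.9]
test_top [0.522 0.22  0.12 ] 0.45
test_top [0.397 0.132 0.002] 0.35
handle_grip [0.447 0.235 0.091] 0.76
handle_grip [0.353 0.247 0.002] 0.4
test_top [0.481 0.132 0.098] 0.53
test_top [0.528 0.218 0.122] 0.45
handle_grip [0.448 0.231 0.095] 0.63
handle_grip [0.434 0.168 0.091] 0.59
```

View pics/w11.png

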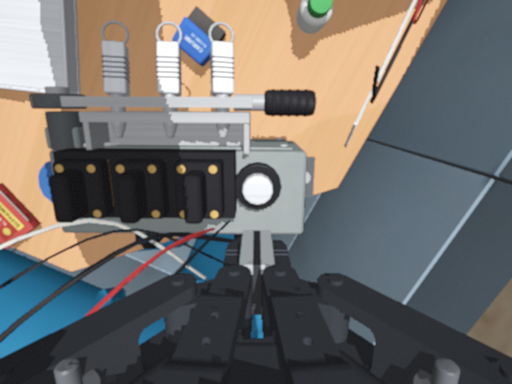

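```bash
python3 -m jog '[[[-2,1,40,0,0,0,0],[0,0,40,0,0,0,0],[0,0,22,0,0,0,0],[0,0,5,0,0,0,0],[0,0,4,0,0,0,0]]]'; python3 -m jog '[[[0,0,3,0,0,0,0],[0,0,2,0,0,0,0]]]'; python3 -m jog '[[[0,0,2,0,0,0,0]]]'
```

```text
clock: 36.7
position: [0.5245, 0.221, 0.1943]
tool_rot: [3.141, -0.001, -2.941]
force: [-1.0, -1.0, 2.6]
grip_width: 0.0002
finger_force: 0.8
clock: 36.9
position: [0.5247, 0.2211, 0.1901]
tool_rot: [3.141, 0.0, -2.941]
force: [-1.3, -0.4, 4.6]
grip_width: 0.0
finger_force: 2.0
clock: 37.0
position: [0.5248, 0.2212, 0.1882]
tool_rot: [3.141, 0.0, -2.941]
force: [-6.8, -2.6, 33.1]
grip_width: 0.0001
finger_force: 17.2
```

```bash
python3 -m jog '[[[0,0,0,0,0,0,0],[0,0,-20,0,0,0,0],[0,0,-45,0,0,0,0.2],[0,-40,-45,0,0,0,0.3],[20,-40,0,0,0,0,0.3]]]'; python3 -m jog '[[[0,0,0,0,0,0,0.35],[0,0,0,0,0,0,0.35]]]';  python3 - <<'E'
from h import *
f=bot.grab_frame("wrist"); save(f,"w12.png"); C=cam(f); spots(f,["fuse_1_fin","fuse_tray_in","test_top"],5)
for d in bot.trace("fuse_1_fin",f)[:5]:
    q=np.argwhere(d["region"])[:,::-1]; print(d["conf"],len(q),q.min(0),q.max(0),topl(f,q.mean(0),.15,C).round(4))
g=bot.grab_frame("scene")
for f in(f,g):
  C=cam(f)
  for d in bot.trace("fuse_tray_in",f)[:1]:
    c=cv2.findContours(d["region"].astype(np.uint8),0,2)[0]; c=max(c,key=cv2.contourArea)[:,0]
    P=topl(f,c,.02,C)[:,:2]; print("tray",d["conf"],cv2.minAreaRect((P*1000).astype(np.float32)))
E
```

```text
clock: 37.5
position: [0.5221, 0.1462, 0.2942]
tool_rot: [3.14, 0.007, -2.939]
force: [1.0, -0.9, -1.3]
grip_width: 0.0254
finger_force: 0.0
clock: 37.7
position: [0.5196, 0.1446, 0.2903]
tool_rot: [3.141, 0.0, -2.942]
force: [-0.4, 0.3, 0.6]
grip_width: 0.0299
finger_force: 0.0
fuse_1_fin [0.528 0.175 0.153] 0.9
fuse_1_fin [ 0.438 -0.09   0.003] 0.6
fuse_tray_in [ 0.439 -0.087  0.001] 0.58
fuse_tray_in [0.485 0.185 0.095] 0.55
test_top [0.526 0.219 0.12 ] 0.61
0.64 2683 [268 185] [319 246] [[0.5193 0.1703 0.15  ]]
tray 0.31 ((539.3716430664062, 152.09107971191406), (169.81707763671875, 312.61279296875), 11.075577735900879)
tray 0.98 ((436.46978759765625, -88.77897644042969), (127.14379119873047, 188.58541870117188), 5.796643257141113)
```

View pics/w12.png

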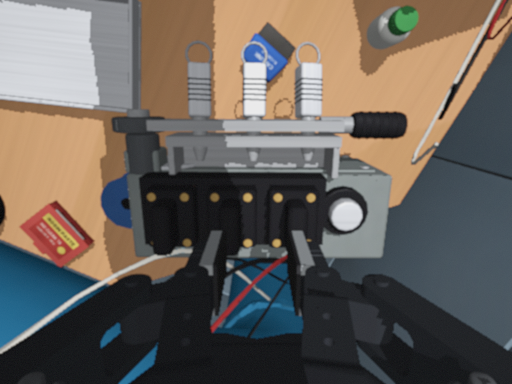

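```bash
python3 - <<'E'
from h import *
im=cv2.imread('pics/w12.png')[165:265,130:350].astype(float); im=np.clip((im/255)**.45*255,0,255).astype(np.uint8)
cv2.imwrite('pics/c12.png',cv2.resize(im,None,fx=3.5,fy=3.5,interpolation=2))
E
```

```text
(no output)
```

View pics/c12.png

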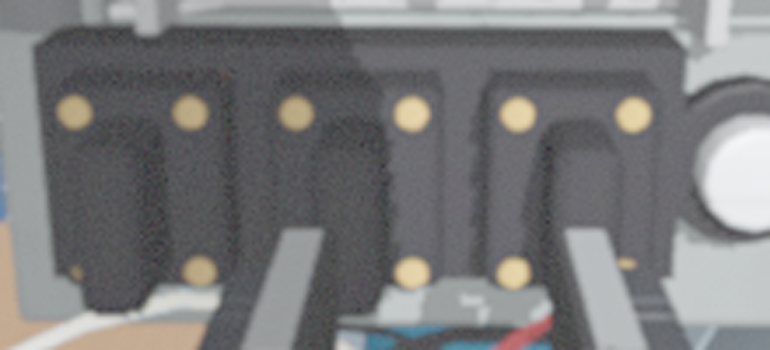

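```bash
python3 - <<'E'
from h import *
f=bot.grab_frame("wrist"); C=cam(f)
P=topl(f,[(293.4,219.3),(230.9,219.9),(168.9,219.9)],.142,C); print(P.round(4), [np.round(((q-HC)@X,(q-HC)@Y),4) for q in P])
print(togo([*P[0][:2],.147],72.6), togo([.5275,.1745,.147],72.6))
E
```

```text
[[0.5261 0.1739 0.142 ]
 [0.5358 0.1288 0.142 ]
 [0.5449 0.0839 0.142 ]] [array([0.0567, 0.0314]), array([ 0.0572, -0.0147]), array([ 0.0573, -0.0605])]
[-12.5  26.4  69.7] [-14.   26.7  69.7]
```

```bash
python3 -m jog '[[[-13,26.5,0,0,0,0,0.35],[0,0,35,0,0,0,0.35],[0,0,35,0,0,0,0.35],[0,0,0,0,0,0,0.05],[0,0,0,0,0,0,0.05]]]' 40; python3 -m jog '[[[0,0,0,0,0,0,0.05],[0,0,0,0,0,0,0.05]]]';  python3 -m jog '[[[0,0,-15,0,0,0,0.05],[0,0,-15,0,0,0,0.05],[0,0,-40,0,0,0,0.05],[0,0,-30,0,0,0,0.05]]]'; python3 - <<'E'
from h import *
ps=[]
for c in("scene","side"):
    f=bot.grab_frame(c);C=cam(f); spots(f,["fuse_tray_in"],1,.4)
    for d in bot.trace("fuse_tray_in",f)[:1]:
        c=cv2.findContours(d["region"].astype(np.uint8),0,2)[0]; c=max(c,key=cv2.contourArea)[:,0]
        P=topl(f,c,.02,C)[:,:2]; print("tray",d["conf"],cv2.minAreaRect((P*1000).astype(np.float32)))
p,R,s=pose(); print(p,turn(3.342))
E
```

```text
clock: 38.65
position: [0.5267, 0.1737, 0.219]
tool_rot: [-3.141, -0.003, -2.941]
force: [0.2, 0.1, -1.4]
grip_width: 0.0131
finger_force: 42.3
clock: 38.85
position: [0.5269, 0.1739, 0.22]
tool_rot: [3.141, -0.001, -2.941]
force: [0.2, 0.6, -0.6]
grip_width: 0.0131
finger_force: 42.3
clock: 39.25
position: [0.527, 0.1738, 0.3217]
tool_rot: [3.141, -0.0, -2.941]
force: [0.1, -0.9, -1.4]
grip_width: 0.0128
finger_force: 42.4
fuse_tray_in [ 0.44  -0.09   0.003] 0.58
tray 0.85 ((436.36614990234375, -89.99046325683594), (125.7960205078125, 187.32711791992188), 5.606622219085693)
fuse_tray_in [ 0.438 -0.085  0.005] 0.66
tray 0.85 ((433.25714111328125, -83.03230285644531), (128.42320251464844, 195.4609832763672), 5.596602916717529)
[0.52656678 0.17382338 0.31880942] [ 0.    -0.002  0.   ]
```

```bash
python3 -m jog '[[[20.4,-41.4,0,0,0,0,0.05],[20.4,-41.4,0,0,0,0,0.05],[20.4,-41.4,0,0,0,0,0.05],[20.4,-41.4,0,0,0,0,0.05]]]'>/dev/null; python3 -m jog '[[[20.4,-41.4,0,0,0,0,0.05],[20.4,-41.4,0,0,0,0,0.05],[20.4,-41.4,0,0,0,0,0.05],[0,0,50,0,0,0.1,0.05],[0,0,0,0,0,0,0.05]]]'; cat >> h.py <<'E'
def place(k,c=None):
    f=bot.grab_frame("wrist"); spots(f,["fuse_tray_in"],1,.3); g=bot.grab_frame("scene"); spots(g,["fuse_tray_in"],1,.3); g=bot.grab_frame("side"); spots(g,["fuse_tray_in"],1,.3)
    c=np.array([.4395,-.0885,.115-.107+.0] if c is None else c); t=c+k*.05*np.array([-.098,.995,0]); t[2]=.0075
    print("target",t.round(4),"go",togo(t,107),turn(3.24)); return f
E
python3 -c "
from h import *
f=place(-1); save(f,'w13.png')"
```

```text
clock: 40.45
position: [0.4422, -0.1391, 0.2653]
tool_rot: [3.14, -0.009, -3.046]
force: [0.4, 1.3, -1.7]
grip_width: 0.0133
finger_force: 42.4
fuse_tray_in [ 0.439 -0.09   0.001] 0.62
fuse_tray_in [ 0.439 -0.09   0.002] 0.56
fuse_tray_in [ 0.438 -0.087  0.006] 0.81
target [ 0.4444 -0.1382  0.0075] go [1.000e+00 1.000e-01 1.562e+02] [-0.     0.     0.004]
```

View pics/w13.png

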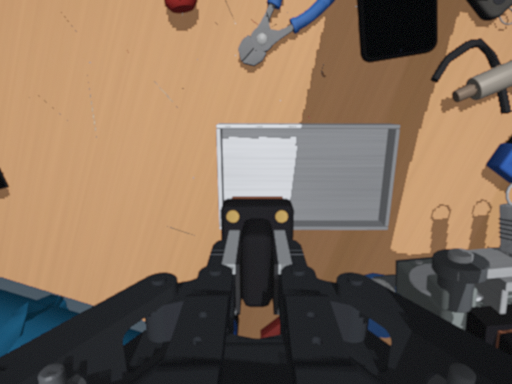

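```bash
python3 -m jog '[[[1,0,45,0,0,0,0.05],[0,0,45,0,0,0,0.05],[0,0,45,0,0,0,0.05],[0,0,16,0,0,0,0.05]]]'; python3 -m jog '[[[0,0,4,0,0,0,0.05],[0,0,0,0,0,0,0.35],[0,0,0,0,0,0,0.35],[0,0,-30,0,0,0,0.35],[0,0,-48,0,0,0,0.35]]]'; python3 -m jog '[[[0,0,-48,0,0,0,0.35],[0,0,-48,0,0,-0.1,0.35],[0,0,-36,0,0,0,0.35],[0,0,0,0,0,0,0.35]]]'; python3 - <<'E'
from h import *
p,R,s=pose(); print(p,turn(3.342),togo([.5358,.1288,.28],54)/6)
f=bot.grab_frame("wrist"); save(f,"w14.png")
E
```

```text
clock: 41.15
position: [0.4429, -0.138, 0.1161]
tool_rot: [3.14, -0.004, -3.039]
force: [0.6, 0.3, -0.8]
grip_width: 0.013
finger_force: 42.4
clock: 41.65
position: [0.443, -0.1385, 0.1934]
tool_rot: [3.141, -0.003, -3.041]
force: [1.3, -0.0, 0.3]
grip_width: 0.0301
finger_force: 0.0
clock: 42.05
position: [0.445, -0.1392, 0.3304]
tool_rot: [-3.14, 0.008, -2.941]
force: [-0.2, -0.1, -0.8]
grip_width: 0.03
finger_force: 0.0
[ 0.44504443 -0.13915934  0.33038436] [-0.002  0.008  0.   ] [-23.66666667  40.76666667  -0.5       ]
```

View pics/w14.png

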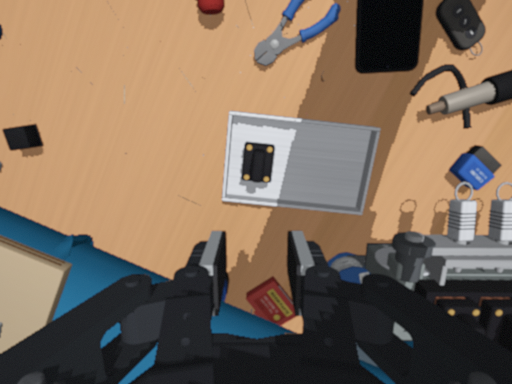

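```bash
python3 -m jog '[[[-23.7,40.8,0,0,0.004,0,0.35],[-23.7,40.8,0,0,0.004,0,0.35],[-23.7,40.8,0,0,0,0,0.35],[-23.7,40.8,0,0,0,0,0.35]]]' >/dev/null;  python3 -m jog '[[[-23.7,40.8,0,0,0,0,0.35],[-23.7,40.8,0,0,0,0,0.35],[0,0,40,0,0,0,0.35],[0,0,0,0,0,0,0.35]]]'; python3 - <<'E'
from h import *
print(turn(3.342),togo([.5358,.1288,.1464],72.6))
f=bot.grab_frame("wrist"); spots(f,["fuse_1_fin"],3)
E
```

```text
clock: 42.9
position: [0.5321, 0.1301, 0.2801]
tool_rot: [-3.141, -0.015, -2.939]
force: [-0.7, -0.4, 0.2]
grip_width: 0.0295
finger_force: 0.0
[-0.001 -0.015  0.002] [-5.4 -2.  61.1]
```

```bash
python3 -m jog '[[[-4,-2,0,0,0,0,0.35],[0,0,0,0,0,0,0.35]]]'; python3 - <<'E'
from h import *
print(turn(3.342),togo([.5358,.1288,.1464],72.6))
E
```

```text
clock: 43.2
position: [0.5392, 0.1274, 0.2851]
tool_rot: [3.141, -0.007, -2.943]
force: [-0.5, -0.4, 0.5]
grip_width: 0.0299
finger_force: 0.0
[ 0.    -0.007 -0.001] [ 2.1  2.  66.1]
```

```bash
python3 -m jog '[[[2.5,2,0,0,-0.007,0,0.35],[0,0,33,0,0,0,0.35],[0,0,33,0,0,0,0.35],[0,0,0,0,0,0,0.05],[0,0,0,0,0,0,0.05]]]' 40; python3 -m jog '[[[0,0,0,0,0,0,0.05],[0,0,0,0,0,0,0.05]]]';  python3 -m jog '[[[0,0,-15,0,0,0,0.05],[0,0,-15,0,0,0,0.05],[0,0,-40,0,0,0,0.05],[0,0,-30,0,0,0,0.05]]]'; python3 -c "
from h import *
place(0)"
```

```text
clock: 43.7
position: [0.5352, 0.1294, 0.2177]
tool_rot: [3.141, -0.002, -2.942]
force: [-0.1, 0.4, -1.1]
grip_width: 0.0134
finger_force: 42.4
clock: 43.9
position: [0.5352, 0.1298, 0.2181]
tool_rot: [3.141, -0.002, -2.941]
force: [0.5, -0.6, -0.5]
grip_width: 0.013
finger_force: 42.4
clock: 44.3
position: [0.5355, 0.1297, 0.3196]
tool_rot: [3.141, -0.002, -2.941]
force: [0.5, 0.1, -0.8]
grip_width: 0.0131
finger_force: 42.4
fuse_tray_in [ 0.438 -0.088  0.003] 0.55
fuse_tray_in [ 0.437 -0.084  0.004] 0.92
target [ 0.4395 -0.0885  0.0075] go [ 136.1 -194.9  202.8] [ 0.    -0.004  0.102]
```

```bash
python3 -m jog '[[[27.2,-39,0,0,0,0,0.05],[27.2,-39,0,0,0,0,0.05],[27.2,-39,0,0,0,0,0.05],[27.2,-39,0,0,0,0,0.05],[27.2,-39,0,0,0,0,0.05]]]'>/dev/null; python3 -m jog '[[[0,0,40,0,0,0.1,0.05],[0,0,0,0,0,0,0.05],[0,0,0,0,0,0,0.05]]]'; python3 -c "
from h import *
f=place(0); save(f,'w15.png'); spots(f,['fuse_1_fin'])"
```

```text
clock: 45.4
position: [0.441, -0.0879, 0.2777]
tool_rot: [3.141, -0.005, -3.038]
force: [0.9, -0.5, -1.0]
grip_width: 0.0128
finger_force: 42.5
fuse_tray_in [ 0.439 -0.09   0.002] 0.87
fuse_tray_in [ 0.442 -0.092  0.003] 0.91
fuse_tray_in [ 0.438 -0.086  0.008] 0.96
target [ 0.4395 -0.0885  0.0075] go [  1.6  -0.3 164. ] [ 0.    -0.001  0.004]
fuse_1_fin [ 0.442 -0.139  0.042] 0.8
fuse_1_fin [0.447 0.083 0.088] 0.68
```

Tray unmoved. Lower and release, then go to the third.

```bash
python3 -m jog '[[[1.5,0,45,0,0,0,0.05],[0,0,45,0,0,0,0.05],[0,0,45,0,0,0,0.05],[0,0,26,0,0,0,0.05]]]'; python3 -m jog '[[[0,0,3,0,0,0,0.05],[0,0,0,0,0,0,0.35],[0,0,0,0,0,0,0.35],[0,0,-30,0,0,0,0.35],[0,0,-48,0,0,0,0.35]]]'; python3 -m jog '[[[0,0,-48,0,0,0,0.35],[0,0,-48,0,0,-0.1,0.35],[0,0,-36,0,0,0,0.35],[0,0,0,0,0,0,0.35]]]'; python3 - <<'E'
from h import *
p,R,s=pose(); print(p,turn(3.342),togo([.5449,.0839,.28],54)/5)
f=bot.grab_frame("wrist"); spots(f,["fuse_1_fin","fuse_tray_in"])
E
```

```text
clock: 46.15
position: [0.4384, -0.0883, 0.1144]
tool_rot: [3.141, -0.005, -3.04]
force: [-0.3, 0.3, -0.4]
grip_width: 0.0131
finger_force: 42.5
clock: 46.65
position: [0.4388, -0.0885, 0.1929]
tool_rot: [3.141, -0.004, -3.041]
force: [1.6, 1.4, 0.5]
grip_width: 0.0298
finger_force: 0.0
clock: 47.05
position: [0.4409, -0.0889, 0.3298]
tool_rot: [-3.141, 0.007, -2.941]
force: [0.5, 0.4, -1.0]
grip_width: 0.03
finger_force: 0.0
[ 0.44086619 -0.08894299  0.32976249] [-0.001  0.007  0.   ] [-27.2   29.74  -0.68]
fuse_1_fin [ 0.443 -0.136  0.045] 0.66
```

```bash
python3 -m jog '[[[-27,29.7,0,0,0,0,0.35],[-27,29.7,0,0,0,0,0.35],[-27,29.7,0,0,0,0,0.35],[-27,29.7,0,0,0,0,0.35],[-27,29.7,0,0,0,0,0.35]]]' >/dev/null;  python3 -m jog '[[[0,0,40,0,0,0,0.35],[0,0,0,0,0,0,0.35],[0,0,0,0,0,0,0.35]]]'; python3 - <<'E'
from h import *
f=bot.grab_frame("wrist"); save(f,"w16.png"); spots(f,["fuse_1_fin"],3)
print(turn(3.342),togo([.5449,.0839,.1464],72.6))
E
```

```text
clock: 48.0
position: [0.5416, 0.0829, 0.2834]
tool_rot: [-3.141, -0.005, -2.942]
force: [0.1, 0.3, 0.6]
grip_width: 0.0299
finger_force: 0.0
fuse_1_fin [ 0.445 -0.138  0.044] 0.8
fuse_1_fin [0.503 0.089 0.1  ] 0.65
fuse_1_fin [0.484 0.184 0.098] 0.63
[ 0.    -0.002 -0.001] [-2.9  0.5 65.9]
```

```bash
python3 -m jog '[[[-3,0.5,0,0,0,0,0.35],[0,0,33,0,0,0,0.35],[0,0,31,0,0,0,0.35],[0,0,0,0,0,0,0.05],[0,0,0,0,0,0,0.05]]]' 40; python3 -m jog '[[[0,0,0,0,0,0,0.05],[0,0,0,0,0,0,0.05]]]';  python3 -m jog '[[[0,0,-15,0,0,0,0.05],[0,0,-15,0,0,0,0.05],[0,0,-40,0,0,0,0.05],[0,0,-30,0,0,0,0.05]]]'; python3 -c "
from h import *
place(1)"
```

```text
clock: 48.6
position: [0.5453, 0.0846, 0.2207]
tool_rot: [3.141, -0.002, -2.942]
force: [-2.7, -1.5, -2.1]
grip_width: 0.0128
finger_force: 42.2
clock: 48.8
position: [0.5451, 0.0847, 0.2209]
tool_rot: [3.141, -0.001, -2.941]
force: [-3.7, -1.1, 0.8]
grip_width: 0.0131
finger_force: 42.7
clock: 49.2
position: [0.5456, 0.0849, 0.3225]
tool_rot: [3.141, 0.0, -2.941]
force: [0.2, 0.4, -1.0]
grip_width: 0.0131
finger_force: 42.4
fuse_tray_in [ 0.437 -0.09   0.004] 0.73
fuse_tray_in [ 0.435 -0.091  0.004] 0.93
fuse_tray_in [ 0.399  0.128 -0.001] 0.52
target [ 0.4346 -0.0387  0.0075] go [132.  -99.4 205.1] [ 0.    -0.003  0.102]
```

```bash
python3 -m jog '[[[33,-25,0,0,0,0,0.05],[33,-25,0,0,0,0,0.05],[33,-25,0,0,0,0,0.05],[33,-25,0,0,0,0,0.05]]]'>/dev/null; python3 -m jog '[[[0,0,40,0,0,0.1,0.05],[0,0,0,0,0,0,0.05],[0,0,0,0,0,0,0.05]]]'; python3 -c "
from h import *
f=place(1); save(f,'w17.png'); spots(f,['fuse_1_fin'])"
```

```text
clock: 50.2
position: [0.4357, -0.039, 0.2798]
tool_rot: [-3.141, -0.005, -3.038]
force: [0.3, -0.3, -0.8]
grip_width: 0.013
finger_force: 42.3
fuse_tray_in [ 0.436 -0.09   0.002] 0.65
fuse_tray_in [ 0.443 -0.086  0.008] 0.66
target [ 0.4346 -0.0387  0.0075] go [  0.9   0.5 165.9] [ 0.    -0.002  0.003]
fuse_1_fin [ 0.444 -0.138  0.045] 0.73
fuse_1_fin [ 0.439 -0.037  0.218] 0.22
```

View pics/w17.png

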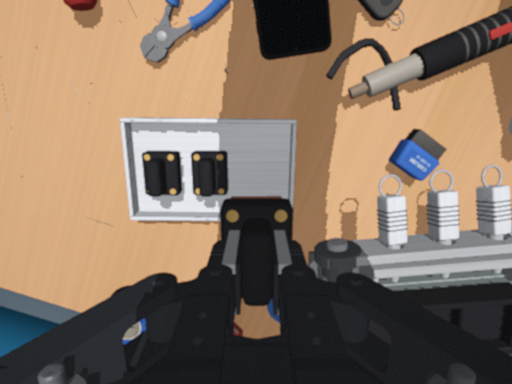

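```bash
python3 -m jog '[[[1,-3,45,0,0,0,0.05],[0,0,45,0,0,0,0.05],[0,0,45,0,0,0,0.05],[0,0,27,0,0,0,0.05]]]'; python3 -m jog '[[[0,0,2,0,0,0,0.05],[0,0,0,0,0,0,0.35],[0,0,0,0,0,0,0.35],[0,0,-30,0,0,0,0.35],[0,0,-48,0,0,0,0.35]]]'; python3 -m jog '[[[0,0,-48,0,0,0,0.35],[0,0,-48,0,0,0,0.35],[0,-40,-36,0,0,0,0.35],[0,-40,0,0,0,0,0.35],[0,0,0,0,0,0,0.35]]]'; python3 - <<'E'
from h import *
f=bot.grab_frame("wrist"); save(f,"w18.png"); spots(f,["fuse_1_fin","fuse_tray_in"])
for c in("scene","side"):
    f=bot.grab_frame(c); spots(f,["handle_grip","diag_dongle","green_cap_1"],1)
E
```

```text
clock: 50.95
position: [0.4338, -0.0423, 0.1155]
tool_rot: [3.141, -0.004, -3.04]
force: [1.3, 0.3, -0.4]
grip_width: 0.0132
finger_force: 42.4
clock: 51.45
position: [0.4342, -0.0425, 0.1949]
tool_rot: [3.141, -0.004, -3.041]
force: [1.0, 0.8, 0.8]
grip_width: 0.0303
finger_force: 0.0
clock: 51.95
position: [0.4428, -0.1233, 0.3263]
tool_rot: [-3.14, 0.003, -3.045]
force: [-0.1, 1.7, -0.4]
grip_width: 0.0297
finger_force: 0.0
fuse_1_fin [ 0.445 -0.14   0.041] 0.6
fuse_tray_in [ 0.442 -0.091  0.004] 0.96
handle_grip [0.449 0.229 0.091] 0.63
diag_dongle [0.396 0.133 0.004] 0.71
green_cap_1 [0.352 0.245 0.002] 0.42
handle_grip [0.449 0.23  0.098] 0.83
diag_dongle [0.505 0.096 0.1  ] 0.62
green_cap_1 [ 0.359  0.241 -0.002] 0.6
```

View pics/w18.png

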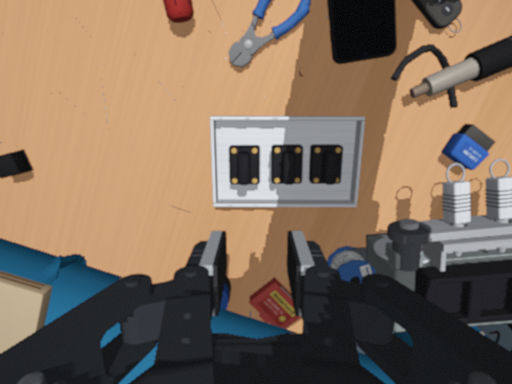

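All three carriers stand in the tray (pixels 245, 287 and 326 across, row 164), the pins are still in, and the wells are empty.

```bash
python3 -c "
from workcell import bot
print(bot.job_done())"
```

```text
the job is handed in; nothing more can be done
None
```

The job is handed in at about 52 s of robot time: the handle is at off, all three pins are home in holes of their own, the test button was pressed right down before any fuse was drawn, and all three fuse carriers stand in the tray; the judge's result was not shown.

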